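# Lay out the inspection tray

### The job

Lay out the inspection kit in the flat tool tray: the ink pad flat in the very middle, its long side along the tray's long side, with the wooden stamp standing upright on the middle of the pad; the swab jar upright half-way between the pad and the tray's end on the side where the empty red parts bin stands on the dark bench top; and at the other end, likewise half-way between pad and tray end, the big ring gauge lying flat with the small ring gauge centred on top of it. Keep jar and ring gauges on the tray's long centre line, never let the jar tip over, and leave the step gauges and the tweezers where they are.

Things in the scene. Friction and masses are not known exactly. Their poses are not given: they have to be found in the camera images.
- tray: Shallow grey tool tray, 142 x 242 x 17 mm, fixed to the bench, standing ahead of the robot. Origin: centre of its underside; its y axis runs along its long side (to the robot's left, within about 0.25 rad), x across it, away from the robot. Inner floor 2 mm above the origin, inner space 130 x 230 mm, rims 4 mm thick and 16 mm high. The middle of the tray is at (0, 0); the places half-way between the pad and the tray's ends are at y = +74.5 and -74.5 mm, x = 0
- pad_mid (a point): Open ink pad, flat dark box with a crimson top, 52 (its x) x 68 (its y) x 9 mm high, lying within half a metre of the tray (a like one that lies far off to the right belongs to the room). Point: its centre, 4.5 mm above its underside. Loose, about 50 g
- stamp_mid (a point): Turned wooden hand stamp like a small skittle, standing upright, foot 26 mm and head 24 mm across, 63 mm high. Point: its centre, half-way up (31.5 mm above its foot); take it by the head, 10 to 20 mm above this point. Loose, about 30 g
- jar_mid (a point): Clear round jar with white swabs in it, 53 mm across; the jar wall is 60 mm high, the swabs stand up to 81 mm. Point: on its axis, half-way up the jar wall (30 mm above its underside). Loose, about 60 g
- big_ring_mid (a point): Big steel ring gauge, lying flat: thick bright ring, grooved round the outside, 56 mm outside, 26 mm bore, 20 mm high. Point: its centre, 10 mm above its underside. Loose, about 280 g
- small_ring_mid (a point): Small steel ring gauge, lying flat: thick bright ring, grooved round the outside, 40 mm outside, 18 mm bore, 18 mm high. Point: its centre, 9 mm above its underside. Loose, about 130 g
- parts_bin: Empty open moulded red parts bin, 190 x 120 x 52 mm, fixed, on the dark bench top near the robot (not the red bin with white paper in it on the white shelf behind), standing some way off to the left or to the right of the tray (a flat roll of brown tape lies on the other side). Origin: centre of its underside. The sign of its y in the tray's frame tells at which end of the tray the swab jar goes
- gauges_mid (a point): Bystander: five step gauges in a beech cradle, 45 x 110 x 38 mm, loose on the bench beyond the tray, to its right. Point: middle of the cradle, 7 mm above its underside
- tweezers_mid (a point): Bystander: steel tweezers, 14 x 125 x 11 mm, lying loose on the bench beyond the tray, to its left. Point: their middle, 5.5 mm above the bench

How it is judged:
At the end, for the whole second after the job is handed in: Pad flat within 12 mm of tray middle, 0.2 rad of its long side; stamp on pad within 12 mm of centre; jar at bin end, big ring at other end, on tray floor within 15 mm of 74.5 mm from the middle; small ring on big ring within 8 mm; all upright (0.12 rad), released, at rest (((y of parts_bin in the frame of tray above 0 m and x of jar_mid in the frame of tray between -0.015 and 0.015 m and y of jar_mid in the frame of tray between 0.0595 and 0.0895 m and x of big_ring_mid in the frame of tray between -0.015 and 0.015 m and y of big_ring_mid in the frame of tray between -0.0895 and -0.0595 m) or (y of parts_bin in the frame of tray below 0 m and x of jar_mid in the frame of tray between -0.015 and 0.015 m and y of jar_mid in the frame of tray between -0.0895 and -0.0595 m and x of big_ring_mid in the frame of tray between -0.015 and 0.015 m and y of big_ring_mid in the frame of tray between 0.0595 and 0.0895 m)) and horizontal distance between pad_mid and tray below 0.012 m and z of pad_mid in the frame of tray between 0.003 and 0.01 m and angle between the y axis of pad_mid and the y axis of tray, either way round below 0.2 rad and horizontal distance between stamp_mid and pad_mid below 0.012 m and z of stamp_mid in the frame of pad_mid between 0.032 and 0.04 m and z of jar_mid in the frame of tray between 0.028 and 0.036 m and z of big_ring_mid in the frame of tray between 0.008 and 0.016 m and horizontal distance between small_ring_mid and big_ring_mid below 0.008 m and z of small_ring_mid in the frame of big_ring_mid between 0.015 and 0.023 m and angle between each of pad_mid, stamp_mid, jar_mid, big_ring_mid, small_ring_mid's own z axis and vertical below 0.12 rad and linear speed of each of pad, stamp, jar, big_ring, small_ring below 0.02 m/s); the robot touches nothing.
It fails at once if the swab jar is tipped over (more than 0.6 rad) (angle between jar_mid's own z axis and vertical above 0.6 rad).
It fails at once if the step gauges are moved by more than 20 mm (distance of gauges_mid from where it was at the start of the episode above 0.02 m).
It fails at once if the tweezers are moved by more than 20 mm (distance of tweezers_mid from where it was at the start of the episode above 0.02 m).
It also fails if it takes over 128 s, if anything falls off the work surface, if the arm or the gripper's body presses on something with over 40 N, if the wrist force passes 120 N, or if a joint passes its speed limit or range.

### The arm

A 6-joint arm with a two-finger parallel gripper is mounted at the origin on a cart in front of the work surface, level with it; the furniture and walls round the work are solid. World frame = base frame: x ahead of the robot, y to its left, z up, the work surface at z = 0. Lengths are in m, angles in rad, forces in N, time in s.
With the tool pointing down it reaches from about 0.35 to 0.85 m from the base axis. Payload 8.1 kg.
Tool frame: the origin (TCP) lies between the finger pads; the fingertips stand 11 mm ahead of it and the grasp point (between the pads) lies 8 mm behind it; y points along the fingers, x is the direction in which the jaws open and shut, and the axes are right-handed (so a half turn about y gives the same grasp; the last joint's range is limited). The gripper opens to 93 mm and grips with 3 to 60 N. Pads are 15 mm wide; open, the fingers measure 128 mm over their backs; the gripper's body (75 mm by 188 mm) begins 65 mm behind the grasp point.
Start: joints at [-1.316, 0.13, 1.488, -0, 1.523, -0.085], TCP at [0.2, -0.566, 0.23] pointing down, gripper open.
Joint ranges: [-2.96, 2.96], [-0.89, 2.26], [0.02, 2.5], [-1.34, 4.48], [0, 2.73], [-2.66, 2.66]. Speed limits (rad/s): [2.39, 2.39, 2.79, 3.14, 3.14, 3.14].

### API

Orientations are given as a rotation vector (axis times angle).
In Python, from plant import readout, optics, robot gives the robot as it stands.
- The arm moves only by the shell command python3 -m creep 'ROWS' [FORCE]. ROWS is JSON, a list that holds one entry, the list of rows, each a list of 7 numbers: the closure, from 0 (fully open) to 1 (shut), then the shift along the tool's x, y, z in cm, then the turn, a rotation vector about the tool's x, y, z in degrees. In form: [[[grip, x, y, z, wx, wy, wz], ...]]. A call has exactly 8 rows; each row shifts and turns the pose as measured when the row begins, along the tool's axes as they then stand; what a row does not reach is not made up. A row lasts 1/10 s, in which the tool goes at most 50 mm and 8.59 degrees, less where a joint would pass 70% of its speed; a pose out of reach is approached as far as the arm can. A call is refused whole if a number of a shift passes 5 or a number of a turn 8.59, either way. A call with a gripper value outside its range is refused whole. The fingers move at their own pace and stop on an object; FORCE is the grip in N (left out, the last holds). Time passes only in rows, so rows that do not move let the fingers close, or fill a call up. It gives the time, the measured TCP pose, the force and the opening at its end, in the units of the state.
- readout.read_state(): the state, without advancing time (a new reading comes with each control period).
- optics.read_camera(name): name is "side" or "top" or "wrist"; returns a dict with "frame" (480x640x3 uint8, red, green, blue), "depth" (480x640 float32, m along the optical axis (not along the pixel's ray), 0 where there is no reading), "intrinsics" (3x3 intrinsics, pixels), "R" (3x3) and "t" (3): a world point X has camera coordinates R X + t. Camera axes: x right, y down, z forward; pixel columns grow to the right and rows downward; lengths in m; the calibration is good to about 2 mm. A picture is of the moment at which its call begins.
- robot.close_job(): hands the job in, once; it reports no verdict.
The state is a dict: "t": time; "q": joint angles; "dq": joint speeds; "joint_torque": joint torques, N m; "tool_pos": TCP position; "orientation": TCP orientation; "force": force on the tool from outside, world axes, zero at the start; "wrist_torque": the same for the moment, N m; "opening": finger opening in m.
Only numpy, scipy, OpenCV 4.12 (cv2) and the standard library are available. Lean on these libraries where they do the work, as an engineer would, in place of code of your own. Each camera call takes 0.05 s, during which the arm holds its last target. There are 200 camera calls.

## Working session

There is one attempt and no reset: what is moved stays moved. The work goes in short steps, Python scripts to look and compute and a shell command to move; the robot and the scene stay as the last step left them, time stands still between calls to the robot, and variables do not carry over. Pictures are saved under pics/ and viewed, about 12 in all and at most 16, crops included, and the job is handed in when it is done.

```bash
mkdir -p pics; ls
python3 - <<'E'
from plant import readout, optics
import cv2,pickle
print(readout.read_state())
d={}
for n in ("side","top","wrist"):
    c=optics.read_camera(n); d[n]=c
    cv2.imwrite(f"pics/{n}0.png",c["frame"][:,:,::-1]); print(n,c["intrinsics"].tolist(),(-c["R"].T@c["t"]).round(3),c["R"].round(2).tolist())
pickle.dump(d,open("c0.pkl","wb"))
E
```

```text
pics
{'t': 0.0, 'q': array([-1.31638145e+00,  1.31149291e-01,  1.48928506e+00, -8.11140666e-06,
        1.52300164e+00, -8.53721213e-02]), 'dq': array([-0.00044348,  0.00114283, -0.00046367, -0.00036424,  0.00121544,
       -0.00012831]), 'joint_torque': array([ 4.93111238e-04, -5.59840572e+01, -4.91751623e+01,  7.69427698e-02,
        3.53339477e-02, -1.35030209e-04]), 'tool_pos': array([ 0.19986567, -0.56514454,  0.22859135]), 'orientation': array([-1.34979018,  0.95635733, -0.95401796]), 'force': array([-0.01615956,  0.06640839, -0.50216271]), 'wrist_torque': array([-0.04133625,  0.01747002, -0.03027855]), 'opening': 0.09251415589266475}
side [[583.0974588158327, 0.0, 321.82560261898317], [0.0, 583.0974588158327, 235.42433296344268], [0.0, 0.0, 1.0]] [0.214 1.246 0.935] [[-0.97, -0.25, -0.01], [-0.13, 0.54, -0.83], [0.21, -0.8, -0.56]]
top [[568.3224478621863, 0.0, 316.21600078857716], [0.0, 568.3224478621863, 235.15225001031789], [0.0, 0.0, 1.0]] [0.21  0.012 1.765] [[0.01, -1.0, 0.02], [-0.98, -0.01, -0.2], [0.2, -0.01, -0.98]]
wrist [[363.0152429261929, 0.0, 314.6316050317145], [0.0, 363.0152429261929, 241.19263475786312], [0.0, 0.0, 1.0]] [ 0.276 -0.538  0.384] [[0.33, -0.94, -0.0], [-0.9, -0.32, 0.29], [-0.27, -0.09, -0.96]]
```

View pics/top0.png

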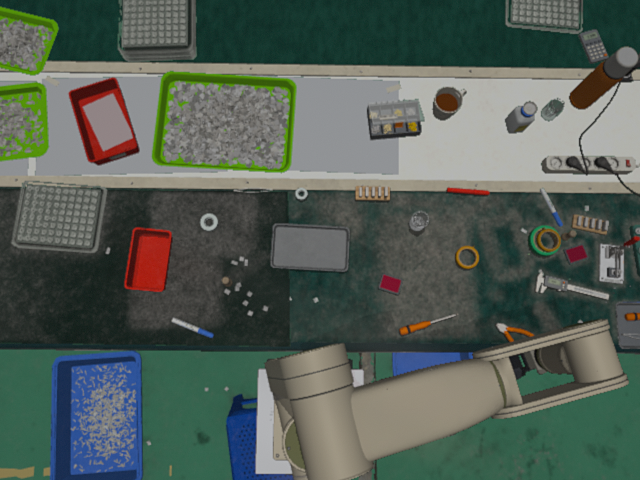

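View pics/side0.png

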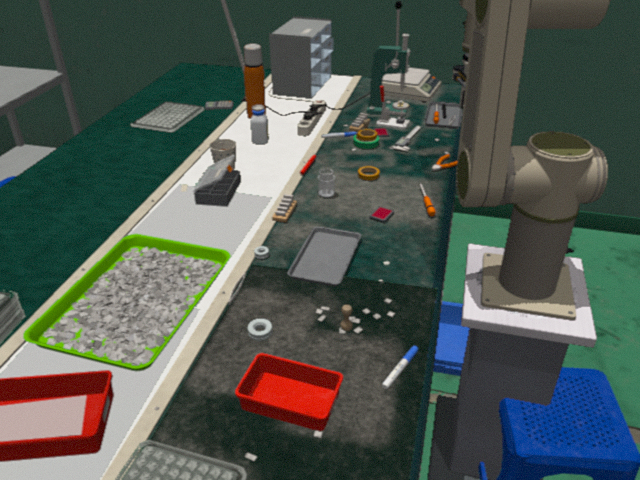

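The top view shows the tray at about (310,247), pad (390,284), jar (419,220), big ring (208,222), small ring (302,193) close to the shelf, and stamp (225,281). The red bin is on the left at (148,260), so the jar goes at y=+74.5 mm. The side view agrees with this.

```bash
cat > h.py <<'E'
import numpy as np,cv2,pickle
from scipy.spatial.transform import Rotation as Ro
def ray(c,u,v,z):
    K,R,t=c["intrinsics"],np.array(c["R"]),np.array(c["t"])
    o=-R.T@t; d=R.T@np.linalg.inv(K)@np.array([u,v,1.]); return o+d*(z-o[2])/d[2]
def cloud(c):
    K,R,t=c["intrinsics"],np.array(c["R"]),np.array(c["t"])
    v,u=np.mgrid[:480,:640]; d=c["depth"].astype(float)
    P=np.stack([(u-K[0,2])*d/K[0,0],(v-K[1,2])*d/K[1,1],d],-1)
    return (P-t)@R
def delta(st,tx,ty,tz,yaw=None):
    "tool-frame shift in cm to target; yaw: wanted world direction of tool x (mod pi)"
    M=Ro.from_rotvec(st["orientation"]).as_matrix()
    s=M.T@(np.array([tx,ty,tz])-st["tool_pos"])*100
    a=np.arctan2(M[1,0],M[0,0])
    out=[s.round(2).tolist(),"yawx %.1f"%np.degrees(a),"tilt tool z",M[:,2].round(3).tolist()]
    if yaw is not None:
        dy=(np.degrees(yaw-a)+90)%180-90
        # turn about tool z (pointing down) is -world z
        out.append("wz %.1f"%(-dy))
    return out
E
python3 - <<'E'
from h import *
d=pickle.load(open("c0.pkl","rb")); c=d["top"]
f=c["frame"]; P=cloud(c)
np.set_printoptions(suppress=True,precision=4)
for n,u,v,z in [("tray",310,247,.017),("pad",390,284,.009),("jar",419,220,.06),("big",208,222,.02),("small",302,193,.018),("stamp",225,281,.063),("bin",148,260,.05),("gau",373,193,.02),("twz",250,190,.01)]:
    p=P[v-12:v+13,u-12:u+13,:]; print(n,ray(c,u,v,z),"zmax",p[...,2].max())
hsv=cv2.cvtColor(f,cv2.COLOR_RGB2HSV)
x0=hsv[247,310]; print("trayhsv",x0,hsv[284,390])
# tray by height/gray
m=((abs(f.astype(int)-f[247,310]).max(-1)<25)).astype(np.uint8); m[:215]=0;m[285:]=0;m[:,:255]=0;m[:,370:]=0
cn=max(cv2.findContours(m,0,2)[0],key=cv2.contourArea); r=cv2.minAreaRect(cn); print(r)
w=np.array([ray(c,*q,.002)[:2] for q in cv2.boxPoints(r)]); print(w,w.mean(0),np.linalg.norm(np.diff(w,axis=0),axis=1))
m=((hsv[...,1]>120)&((hsv[...,0]>160)|(hsv[...,0]<8))).astype(np.uint8); m[:265]=0;m[305:]=0;m[:,:370]=0;m[:,410:]=0
cn=max(cv2.findContours(m,0,2)[0],key=cv2.contourArea);r=cv2.minAreaRect(cn); print(r)
w=np.array([ray(c,*q,.009)[:2] for q in cv2.boxPoints(r)]); print(w,w.mean(0),np.linalg.norm(np.diff(w,axis=0),axis=1))
print("shelf profile",[(v,P[v,302].round(3).tolist()) for v in range(160,202,4)])
big=cv2.resize(f[175:305,175:445],None,fx=2.9,fy=2.9,interpolation=cv2.INTER_CUBIC); cv2.imwrite("pics/topcrop.png",big[:,:,::-1])
E
```

```text
tray [0.5223 0.0056 0.017 ] zmax 1.7645413039252769
pad [ 0.4097 -0.2438  0.009 ] zmax 1.7645413039252769
jar [ 0.6027 -0.3296  0.06  ] zmax 1.7645413039252769
big [0.598  0.3262 0.02  ] zmax 1.7645413039252769
small [0.6962 0.0328 0.018 ] zmax 1.7645413039252769
stamp [0.4079 0.2596 0.063 ] zmax 0.06965929759500035
bin [0.4711 0.4971 0.05  ] zmax 1.7645413039252769
gau [ 0.6984 -0.1932  0.02  ] zmax 1.7645413039252769
twz [0.7064 0.199  0.01  ] zmax 1.7645413039252769
trayhsv [ 90   2 110] [173 219 122]
((309.808837890625, 248.28692626953125), (71.22035217285156, 40.157588958740234), 3.094058036804199)
[[ 0.4621  0.1201]
 [ 0.5904  0.1161]
 [ 0.5804 -0.1095]
 [ 0.4522 -0.1023]] [0.5213 0.0061] [0.1283 0.2258 0.1284]
((390.1243591308594, 283.345947265625), (18.527408599853516, 12.939779281616211), 17.10272979736328)
[[ 0.4006 -0.2106]
 [ 0.4393 -0.2231]
 [ 0.4228 -0.278 ]
 [ 0.3842 -0.2653]] [ 0.4117 -0.2442] [0.0406 0.0573 0.0406]
shelf profile [(160, [0.814, 0.034, -0.006]), (164, [0.8, 0.034, -0.005]), (168, [0.788, 0.034, -0.009]), (172, [0.774, 0.034, -0.009]), (176, [0.759, 0.034, -0.004]), (180, [0.746, 0.034, -0.006]), (184, [0.729, 0.033, 0.009]), (188, [0.714, 0.033, 0.013]), (192, [0.704, 0.033, 0.001]), (196, [0.692, 0.033, -0.001]), (200, [0.679, 0.033, -0.002])]
```

View pics/topcrop.png

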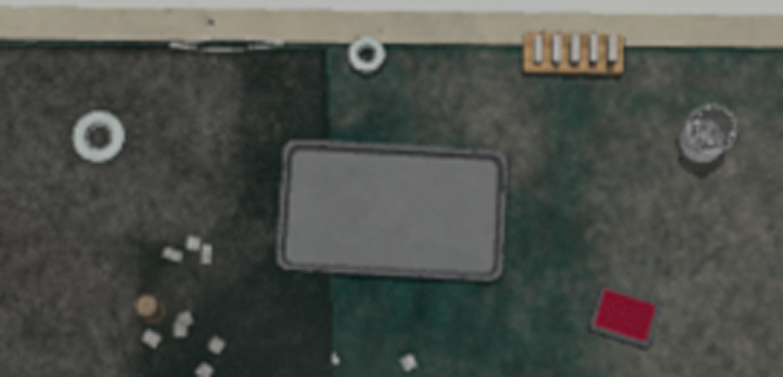

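The crop confirms the layout. The tray's y axis is turned about -2.5° from world y, and the pad's about -17°. I'll start with the pad.

```bash
cat > d.py <<'E'
import sys; from h import *; from plant import readout
a=[float(x) for x in sys.argv[1:]]; s=readout.read_state()
print("t %.1f"%s["t"],s["tool_pos"].round(4),"F",s["force"].round(1),"open %.4f"%s["opening"])
print(delta(s,a[0],a[1],a[2],np.radians(a[3])))
E
python3 d.py 0.41 -0.244 0.2 -17
```

```text
t 0.1 [ 0.1999 -0.5653  0.2288] F [ 0.6 -0.4  0.3] open 0.0926
[[-23.28, 2.92, 30.52], 'yawx -70.5', 'tilt tool z', [0.943, 0.333, 0.0], 'wz -53.5']
```

```bash
sed -i 's/"tilt tool z",M\[:,2\]/"tool y",M[:,1]/; s/"wz %.1f"/"wy %.1f"/; s/# turn about tool z/# turn about tool y/' h.py; python3 d.py 0.41 -0.244 0.2 -17
```

```text
t 0.1 [ 0.1999 -0.5653  0.2288] F [ 0.6 -0.4  0.3] open 0.0926
[[-23.28, 2.92, 30.52], 'yawx -70.5', 'tool y', [-0.0, 0.001, -1.0], 'wy -53.5']
```

```bash
python3 -m creep '[[[0,-2.9,0.2,3.8,0,0,0],[0,-2.9,0.2,3.8,0,0,0],[0,-2.9,0.2,3.8,0,0,0],[0,-2.9,0.2,3.8,0,0,0],[0,-2.9,0.2,3.8,0,0,0],[0,-2.9,0.2,3.8,0,0,0],[0,-2.9,0.2,3.8,0,0,0],[0,-2.9,0.2,3.8,0,0,0]]]' 15
python3 -m creep '[[[0,0,0,0,0,-7.6,0],[0,0,0,0,0,-7.6,0],[0,0,0,0,0,-7.6,0],[0,0,0,0,0,-7.6,0],[0,0,0,0,0,-7.6,0],[0,0,0,0,0,-7.6,0],[0,0,0,0,0,-7.6,0],[0,0,0,0,0,0,0]]]'
python3 d.py 0.41 -0.244 0.2 -17
python3 - <<'E'
from plant import optics
import cv2,pickle
c=optics.read_camera("wrist");pickle.dump(c,open("w1.pkl","wb"));cv2.imwrite("pics/w1.png",c["frame"][:,:,::-1])
E
```

```text
t: 0.95
tool_pos: [0.4118, -0.2378, 0.2091]
orientation: [-1.345, 0.967, -0.96]
force: [1.1, -0.7, -0.7]
opening: 0.0935
t: 1.75
tool_pos: [0.4145, -0.2284, 0.2065]
orientation: [-1.553, 0.215, -0.205]
force: [0.6, -0.3, 1.1]
opening: 0.0928
t 1.8 [ 0.4145 -0.2284  0.2065] F [ 0.6 -0.3  1.1] open 0.0928
[[-0.01, 0.64, -1.63], 'yawx -15.3', 'tool y', [-0.005, 0.008, -1.0], 'wy 1.7']
```

View pics/w1.png

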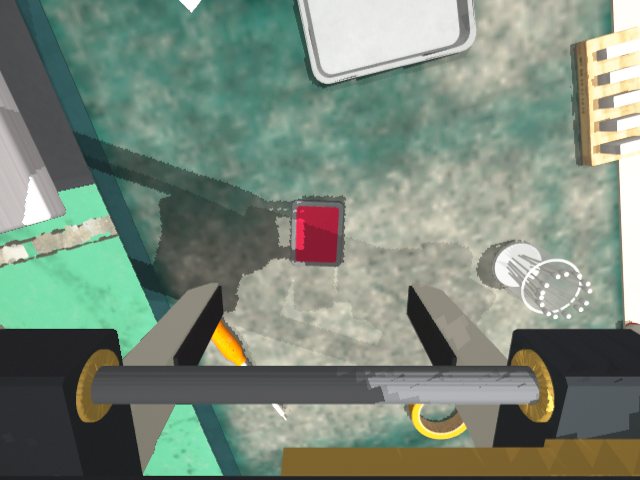

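The wrist view shows the pad well clear at (318,233) and the jar at about (517,262) base and (553,288) top. Next I'll measure the pad.

```bash
cat > pad.py <<'E'
from h import *; import sys
c=pickle.load(open(sys.argv[1],"rb")); z=float(sys.argv[2]); f=c["frame"]; hsv=cv2.cvtColor(f,cv2.COLOR_RGB2HSV)
m=((hsv[...,1]>120)&(hsv[...,0]>165)).astype(np.uint8)
cn=max(cv2.findContours(m,0,2)[0],key=cv2.contourArea); print(cv2.boundingRect(cn))
w=np.array([ray(c,*q[0],z)[:2]*1000 for q in cn],np.float32); r=cv2.minAreaRect(w); b=cv2.boxPoints(r); 
e=b[1]-b[0]; g=b[2]-b[1]; l=e if np.hypot(*e)>np.hypot(*g) else g
print("centre mm",np.round(r[0],1),"size",np.round(r[1],1),"long axis deg %.1f"%(np.degrees(np.arctan2(l[1],l[0]))%180))
E
python3 pad.py w1.pkl 0.009
python3 - <<'E'
from h import *
c=pickle.load(open("w1.pkl","rb"))
print("jar base",ray(c,517,262,0.0),"top",ray(c,553,288,.081))
E
```

```text
(296, 206, 43, 57)
centre mm [ 410.  -244.4] size [57.7 41.8] long axis deg 72.6
jar base [ 0.60518255 -0.33143135  0.        ] top [ 0.59364023 -0.32208397  0.081     ]
```

```bash
python3 -m creep '[[[0,0,0.5,-0.8,0,1,0],[0,0,0.5,-0.8,0,1,0],[0,0,4,0,0,0,0],[0,0,4,0,0,0,0],[0,0,4,0,0,0,0],[0,0,2,0,0,0,0],[0,0,0,0,0,0,0],[0,0,0,0,0,0,0]]]'
python3 d.py 0.410 -0.2444 0.0125 -17.4
```

```text
t: 2.6
tool_pos: [0.4075, -0.2478, 0.0504]
orientation: [-1.549, 0.268, -0.26]
force: [-0.7, -0.0, -0.4]
opening: 0.0935
t 2.6 [ 0.4075 -0.2478  0.0504] F [-0.7 -0.  -0.4] open 0.0935
[[0.14, 3.79, 0.38], 'yawx -19.3', 'tool y', [-0.004, 0.006, -1.0], 'wy -1.9']
```

```bash
python3 -m creep '[[[0,0.1,1.5,0.3,0,-1.2,0],[0,0,1.2,0,0,0,0],[0,0,0.9,0,0,0,0],[0,0,0,0,0,0,0],[0.25,0,0,0,0,0,0],[0.6,0,0,0,0,0,0],[0.6,0,0,0,0,0,0],[0.6,0,0,0,0,0,0]]]' 15
python3 d.py 0.410 -0.2444 0.0125 -17.4
```

```text
t: 3.4
tool_pos: [0.4136, -0.2497, 0.0202]
orientation: [-1.556, 0.248, -0.256]
force: [-0.1, 0.7, -0.6]
opening: 0.0655
t 3.4 [ 0.4136 -0.2497  0.0202] F [-0.1  0.7 -0.6] open 0.0655
[[-0.51, 0.77, 0.39], 'yawx -18.4', 'tool y', [0.005, -0.001, -1.0], 'wy -1.0']
```

```bash
python3 -m creep '[[[0.1,-0.5,0,0.4,0,0,0],[0.1,0,0,0,0,0,0],[0.1,0,0,0,0,0,0],[0.1,0,0.7,0,0,0,0],[0.1,0,0,0,0,0,0],[0.1,0,0,0,0,0,0],[0.1,0,0,0,0,0,0],[0.1,0,0,0,0,0,0]]]' 15
python3 d.py 0.410 -0.2444 0.0125 -17.4
```

```text
t: 4.2
tool_pos: [0.4099, -0.2438, 0.0128]
orientation: [-1.556, 0.248, -0.256]
force: [0.4, -0.1, 0.3]
opening: 0.084
t 4.2 [ 0.4099 -0.2438  0.0128] F [ 0.4 -0.1  0.3] open 0.0840
[[0.03, 0.03, -0.06], 'yawx -18.4', 'tool y', [0.005, -0.001, -1.0], 'wy -1.0']
```

```bash
python3 -m creep '[[[0.6,0,0,0,0,0,0],[0.6,0,0,0,0,0,0],[0.6,0,0,0,0,0,0],[0.6,0,0,0,0,0,0],[0.6,0,0,0,0,0,0],[0.6,0,0,0,0,0,0],[0.6,0,0,0,0,0,0],[0.6,0,0,0,0,0,0]]]' 15
python3 -m creep '[[[0.6,0,-1,0,0,0,0],[0.6,0,-2,0,0,0,0],[0.6,0,-2,0,0,0,0],[0.6,0,-2,0,0,0,0],[0.6,0,-1,0,0,0,0],[0.6,0,0,0,0,0,0],[0.6,0,0,0,0,0,0],[0.6,0,0,0,0,0,0]]]' 15
python3 d.py 0.5213 0.0061 0.10 -2.5
```

```text
t: 5.0
tool_pos: [0.4101, -0.2439, 0.013]
orientation: [-1.556, 0.248, -0.256]
force: [-0.8, -0.3, -0.8]
opening: 0.0521
t: 5.8
tool_pos: [0.4088, -0.2432, 0.0972]
orientation: [-1.556, 0.249, -0.255]
force: [0.2, 0.1, -0.8]
opening: 0.0518
t 5.8 [ 0.4088 -0.2432  0.0972] F [ 0.2  0.1 -0.8] open 0.0518
[[2.82, -0.24, 27.2], 'yawx -18.4', 'tool y', [0.004, -0.0, -1.0], 'wy -15.9']
```

```bash
python3 -m creep '[[[0.6,0.4,0,3.8,0,0,0],[0.6,0.4,0,3.8,0,0,0],[0.6,0.4,0,3.8,0,0,0],[0.6,0.4,0,3.8,0,0,0],[0.6,0.4,0,3.8,0,0,0],[0.6,0.4,0,3.8,0,0,0],[0.6,0.4,0,3.5,0,0,0],[0.6,0,0,0,0,0,0]]]'
python3 -m creep '[[[0.6,0,0,0,0,-5,0],[0.6,0,0,0,0,-5,0],[0.6,0,0,0,0,-5,0],[0.6,0,0,0,0,0,0],[0.6,0,0,0,0,0,0],[0.6,0,0,0,0,0,0],[0.6,0,0,0,0,0,0],[0.6,0,0,0,0,0,0]]]'
python3 d.py 0.5213 0.0061 0.10 -2.5
python3 - <<'E'
from plant import optics
import cv2,pickle
c=optics.read_camera("wrist");pickle.dump(c,open("w2.pkl","wb"));cv2.imwrite("pics/w2.png",c["frame"][:,:,::-1])
E
```

```text
t: 6.6
tool_pos: [0.5169, 0.0064, 0.0884]
orientation: [-1.554, 0.263, -0.25]
force: [0.6, -0.5, -0.4]
opening: 0.0515
t: 7.4
tool_pos: [0.5116, 0.0054, 0.0815]
orientation: [-1.568, 0.063, -0.031]
force: [-0.1, -0.1, 0.2]
opening: 0.0519
t 7.4 [0.5116 0.0054 0.0815] F [-0.1 -0.1  0.2] open 0.0519
[[0.93, -1.87, 0.13], 'yawx -3.5', 'tool y', [-0.02, 0.003, -1.0], 'wy -1.0']
```

View pics/w2.png

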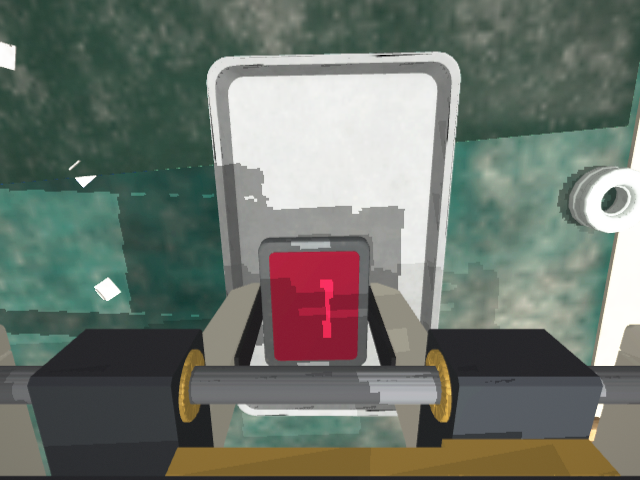

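The tray is fully in view: the far rim at row 55, the near rim at about row 412, and the sides at columns 208–460 at the far end. The pad is held square. Next I'll refine the tray centre from the rim.

```bash
python3 - <<'E'
from h import *
np.set_printoptions(suppress=True,precision=4)
c=pickle.load(open("w2.pkl","rb")); f=c["frame"].astype(int)
g=f.min(-1)
# outer edges: first bright (grey>150, unsaturated) from outside
m=(g>130)&(f.max(-1)-g<25)
L=[];Rr=[];T=[];B=[]
for v in range(90,205,5):
    a=np.where(m[v,190:300])[0]; b=np.where(m[v,380:480])[0]
    L.append(ray(c,190+a[0],v,.017)[:2]); Rr.append(ray(c,380+b[-1],v,.017)[:2])
for u in range(235,430,5):
    a=np.where(m[30:120,u])[0]; T.append(ray(c,u,30+a[0],.017)[:2])
for u in range(265,400,5):
    a=np.where(m[395:425,u])[0]
    if len(a): B.append(ray(c,u,395+a[-1],.017)[:2])
for n,x in zip("LRTB",(L,Rr,T,B)):
    x=np.array(x,np.float32); vx,vy,x0,y0=cv2.fitLine(x,cv2.DIST_HUBER,0,.01,.01).ravel(); print(n,len(x),np.median(x,0),"dir",np.degrees(np.arctan2(vy,vx))%180, "y=.006 x:",x0+vx/vy*(.0061-y0))
E
python3 pad.py w2.pkl 0.075
```

```text
L 23 [0.4545 0.083 ] dir 87.74947 y=.006 x: 0.45152056
R 23 [0.5953 0.0745] dir 87.52373 y=.006 x: 0.592287
T 39 [0.5259 0.1268] dir 177.31717 y=.006 x: 3.1044445
B 27 [ 0.514  -0.1132] dir 176.17453 y=.006 x: -1.2737017
(269, 251, 91, 110)
centre mm [511.    3.8] size [59.  42.6] long axis deg 87.3
```

```bash
python3 -m creep '[[[0.6,0.5,0,0.15,0,-0.5,-0.5],[0.6,0.4,0,0.1,0,0,-0.5],[0.6,0,0,0,0,0,0],[0.6,0,1,0,0,0,0],[0.6,0,1,0,0,0,0],[0.6,0,1,0,0,0,0],[0.6,0,0,0,0,0,0],[0.6,0,0,0,0,0,0]]]'
python3 d.py 0.522 0.008 0.0155 -2.5
```

```text
t: 8.25
tool_pos: [0.521, 0.0078, 0.0479]
orientation: [-1.569, 0.042, -0.038]
force: [0.9, -0.4, 0.2]
opening: 0.0519
t 8.2 [0.521  0.0078 0.0479] F [ 0.9 -0.4  0.2] open 0.0519
[[0.11, 3.24, 0.02], 'yawx -2.9', 'tool y', [-0.002, 0.002, -1.0], 'wy -0.4']
```

```bash
python3 -m creep '[[[0.6,0.1,1,0,0,0,0],[0.6,0,1,0,0,0,0],[0.6,0,0.8,0,0,0,0],[0.6,0,0,0,0,0,0],[0.6,0,0,0,0,0,0],[0.6,0,0,0,0,0,0],[0.6,0,0.1,0,0,0,0],[0.6,0,0,0,0,0,0]]]'
python3 d.py 0.522 0.008 0.0150 -2.5
```

```text
t: 9.05
tool_pos: [0.5223, 0.0077, 0.0167]
orientation: [-1.569, 0.042, -0.039]
force: [0.3, -0.5, 0.0]
opening: 0.0516
t 9.1 [0.5223 0.0077 0.0167] F [ 0.3 -0.5  0. ] open 0.0516
[[-0.03, 0.17, 0.03], 'yawx -2.9', 'tool y', [-0.002, 0.002, -1.0], 'wy -0.4']
```

```bash
python3 -m creep '[[[0.6,0,0.15,0,0,0,0],[0.6,0,0,0,0,0,0],[0.6,0,0,0,0,0,0],[0.25,0,0,0,0,0,0],[0.25,0,0,0,0,0,0],[0.25,0,0,0,0,0,0],[0.25,0,0,0,0,0,0],[0.25,0,0,0,0,0,0]]]'
python3 -m creep '[[[0.25,0,-1,0,0,0,0],[0.25,0,-2,0,0,0,0],[0.25,0,-3,0,0,0,0],[0.25,0,-3,0,0,0,0],[0.25,0,-3,0,0,0,0],[0.25,0,-3,0,0,0,0],[0,0,-2,0,0,0,0],[0,0,0,0,0,0,0]]]'
python3 d.py 0.408 0.2596 0.20 -2.5
```

```text
t: 9.85
tool_pos: [0.5232, 0.0077, 0.016]
orientation: [-1.569, 0.04, -0.04]
force: [0.4, 0.1, -0.1]
opening: 0.0698
t: 10.65
tool_pos: [0.5221, 0.0075, 0.1968]
orientation: [-1.569, 0.04, -0.04]
force: [0.2, 0.6, -0.4]
opening: 0.0813
t 10.7 [0.5221 0.0075 0.1968] F [ 0.2  0.6 -0.4] open 0.0813
[[-12.69, -0.29, 24.59], 'yawx -2.9', 'tool y', [-0.0, 0.001, -1.0], 'wy -0.4']
```

```bash
cat > snap.py <<'E'
import sys,cv2,pickle; from plant import optics
n=sys.argv[1]; c=optics.read_camera(sys.argv[2] if len(sys.argv)>2 else "wrist"); pickle.dump(c,open(n+".pkl","wb")); cv2.imwrite("pics/"+n+".png",c["frame"][:,:,::-1])
E
python3 snap.py w3; python3 pad.py w3.pkl 0.011
python3 -m creep '[[[0,-1.8,0,3.5,0,0,0],[0,-1.8,0,3.5,0,0,0],[0,-1.8,0,3.5,0,0,0],[0,-1.8,0,3.5,0,0,0],[0,-1.8,0,3.5,0,0,0],[0,-1.8,0,3.5,0,0,0],[0,-1.4,0,2.5,0,0,0],[0,0,0,0,0,0,0]]]'
python3 -m creep '[[[0,0,0,0,0,0,0],[0,0,0,0,0,0,0],[0,0,0,0,0,0,0],[0,0,0,0,0,0,0],[0,0,0,0,0,0,0],[0,0,0,0,0,0,0],[0,0,0,0,0,0,0],[0,0,0,0,0,0,0]]]'
python3 snap.py w4
python3 d.py 0.408 0.2596 0.20 -2.5
```

```text
(293, 191, 45, 59)
centre mm [522.6   7.1] size [57.9 41.8] long axis deg 87.8
t: 11.5
tool_pos: [0.4018, 0.2539, 0.1828]
orientation: [-1.574, 0.057, -0.031]
force: [1.0, 0.1, 1.2]
opening: 0.0933
t: 12.3
tool_pos: [0.4022, 0.2498, 0.1795]
orientation: [-1.577, 0.063, -0.031]
force: [-0.6, 0.4, 0.2]
opening: 0.0932
t 12.3 [0.4021 0.2498 0.1794] F [-0.1  0.3 -0.5] open 0.0928
[[0.48, -2.07, 1.0], 'yawx -3.4', 'tool y', [-0.021, -0.006, -1.0], 'wy -0.9']
```

View pics/w4.png

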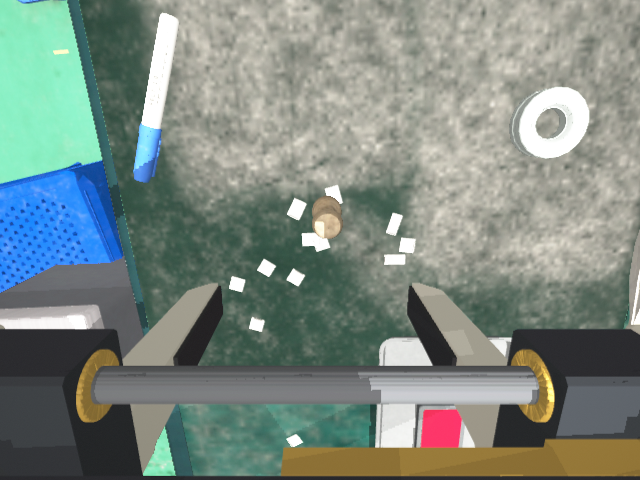

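The pad sits at (522.6, 7.1) mm, within 1 mm of the tray middle. The stamp's head is at about (326,224), and the big ring at (551,122) with its bore at (551,124).

Run:
```python
from h import *
np.set_printoptions(suppress=True,precision=4)
c=pickle.load(open("w4.pkl","rb")); f=c["frame"]; hsv=cv2.cvtColor(f,cv2.COLOR_RGB2HSV)
m=((hsv[...,0]>5)&(hsv[...,0]<22)&(hsv[...,1]>75)).astype(np.uint8); m[:180]=0;m[250:]=0;m[:,:300]=0;m[:,350:]=0
m=cv2.morphologyEx(m,cv2.MORPH_CLOSE,np.ones((9,9)))
cn=max(cv2.findContours(m,0,2)[0],key=cv2.contourArea); x,y,w,h=cv2.boundingRect(cn); print(x,y,w,h)
# head circle at bottom of blob, foot circle at top
for r in range(y,y+h,4):
    q=np.where(m[r])[0]; print(r,q[0],q[-1],end="; ")
cv2.imwrite("pics/w4c.png",cv2.resize(f[185:255,290:365],None,fx=6,fy=6,interpolation=cv2.INTER_CUBIC)[:,:,::-1])
s=c["frame"].min(-1)>170; s=s.astype(np.uint8); s[:, :490]=0; s[180:]=0; s[:,610:]=0
cn,hh=cv2.findContours(s,cv2.RETR_CCOMP,cv2.CHAIN_APPROX_NONE)
for k in cn:
    if len(k)>30:
        e=cv2.fitEllipse(k); print("ell",np.round(e,1) if False else e, "w@.02",ray(c,*e[0],.02))
print("head",ray(c,326,226,.063),"foot",ray(c,326,210,0.003))
```

```text
313 196 29 31
196 324 328; 200 318 335; 204 315 338; 208 313 340; 212 313 340; 216 313 340; 220 313 341; 224 341 341; ell ((601.173583984375, 176.98899841308594), (5.146921157836914, 14.753082275390625), 93.5379409790039) w@.02 [0.6428 0.2787 0.02  ]
ell ((499.55950927734375, 153.59933471679688), (14.866877555847168, 16.27362060546875), 71.03536987304688) w@.02 [0.5563 0.3031 0.02  ]
ell ((552.2136840820312, 121.50543975830078), (66.34757232666016, 79.6115951538086), 57.67683792114258) w@.02 [0.5963 0.3261 0.02  ]
ell ((550.5152587890625, 122.86334991455078), (27.900165557861328, 33.96216583251953), 43.015380859375) w@.02 [0.595  0.3251 0.02  ]
ell ((499.2080078125, 103.90933990478516), (19.762805938720703, 42.219947814941406), 178.48248291015625) w@.02 [0.5526 0.3422 0.02  ]
ell ((504.170166015625, 65.4045181274414), (19.386058807373047, 33.53137969970703), 103.09980010986328) w@.02 [0.554  0.3703 0.02  ]
ell ((552.9185180664062, 53.82474899291992), (10.900080680847168, 27.992578506469727), 50.33751678466797) w@.02 [0.5904 0.3761 0.02  ]
ell ((492.3266296386719, 34.545196533203125), (5.169886589050293, 25.894887924194336), 179.922119140625) w@.02 [0.5431 0.3925 0.02  ]
ell ((523.4443969726562, 30.376317977905273), (37.61367416381836, 50.87528991699219), 41.24897003173828) w@.02 [0.5662 0.3938 0.02  ]
ell ((565.8583374023438, 6.5362091064453125), (7.997228145599365, 17.740493774414062), 52.185516357421875) w@.02 [0.5957 0.4076 0.02  ]
head [0.4089 0.2603 0.063 ] foot [0.4095 0.2598 0.003 ]
```

View pics/w4c.png

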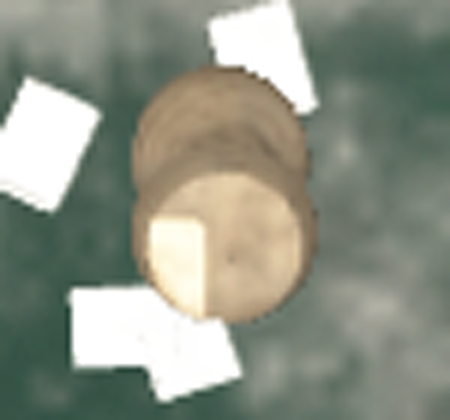

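The crop shows the head at (328,225) and the foot at (327,210). Both rays give (0.410, 0.260), and the paper bits beside it are flat.

```bash
python3 -m creep '[[[0.2,0.4,0,0.5,0.3,-0.5,-0.6],[0.2,0.4,0,0.5,0,0,-0.6],[0.2,0,0,0,0,0,0],[0.2,0,2,0,0,0,0],[0.2,0,2,0,0,0,0],[0.2,0,1,0,0,0,0],[0.2,0,0,0,0,0,0],[0.2,0,0,0,0,0,0]]]'
python3 d.py 0.410 0.260 0.038 -2.5
```

```text
t: 13.15
tool_pos: [0.4126, 0.2616, 0.1294]
orientation: [-1.571, 0.034, -0.042]
force: [-0.4, 0.5, 0.4]
opening: 0.0745
t 13.2 [0.4126 0.2616 0.1294] F [-0.4  0.5  0.4] open 0.0745
[[-0.29, 9.13, -0.17], 'yawx -2.8', 'tool y', [0.005, -0.001, -1.0], 'wy -0.3']
```

```bash
python3 -m creep '[[[0.2,-0.3,0,-0.2,0,0,0.3],[0.2,0,2,0,0,0,0],[0.2,0,2.5,0,0,0,0],[0.2,0,2,0,0,0,0],[0.2,0,1,0,0,0,0],[0.2,0,0,0,0,0,0],[0.2,0,0,0,0,0,0],[0.2,0,0,0,0,0,0]]]'
python3 d.py 0.410 0.260 0.038 -2.5
```

```text
t: 13.95
tool_pos: [0.4142, 0.262, 0.0608]
orientation: [-1.565, 0.031, -0.046]
force: [0.2, -0.0, -0.3]
opening: 0.0743
t 13.9 [0.4142 0.262  0.0608] F [ 0.2 -0.  -0.3] open 0.0743
[[-0.43, 2.28, -0.23], 'yawx -2.8', 'tool y', [0.01, 0.005, -1.0], 'wy -0.3']
```

```bash
python3 -m creep '[[[0.2,-0.4,0,-0.2,-0.3,0,0.6],[0.2,0,0,0,0,0,0],[0.2,0,1,0,0,0,0],[0.2,0,1,0,0,0,0],[0.2,0,0,0,0,0,0],[0.2,0,0,0,0,0,0],[0.2,0,0,0,0,0,0],[0.2,0,0,0,0,0,0]]]'
python3 d.py 0.410 0.260 0.038 -2.5
```

```text
t: 14.75
tool_pos: [0.411, 0.2607, 0.041]
orientation: [-1.569, 0.038, -0.039]
force: [0.1, 0.0, -0.3]
opening: 0.0747
t 14.8 [0.411  0.2607 0.041 ] F [ 0.1  0.  -0.3] open 0.0747
[[-0.1, 0.3, -0.08], 'yawx -2.8', 'tool y', [0.001, 0.002, -1.0], 'wy -0.3']
```

```bash
python3 -m creep '[[[0.2,-0.1,0.3,-0.1,0,0,0],[0.2,0,0,0,0,0,0],[0.9,0,0,0,0,0,0],[0.9,0,0,0,0,0,0],[0.9,0,0,0,0,0,0],[0.9,0,0,0,0,0,0],[0.9,0,0,0,0,0,0],[0.9,0,0,0,0,0,0]]]' 15
python3 -m creep '[[[0.9,0,0,0,0,0,0],[0.9,0,0,0,0,0,0],[0.9,0,-1,0,0,0,0],[0.9,0,-2,0,0,0,0],[0.9,0,-2,0,0,0,0],[0.9,0,-2,0,0,0,0],[0.9,0,-1,0,0,0,0],[0.9,0,0,0,0,0,0]]]' 15
python3 d.py 0.5226 0.0071 0.11 -2.5
```

```text
t: 15.55
tool_pos: [0.4104, 0.26, 0.0385]
orientation: [-1.568, 0.037, -0.039]
force: [0.5, 0.3, -0.2]
opening: 0.0309
t: 16.35
tool_pos: [0.4097, 0.2595, 0.1235]
orientation: [-1.569, 0.037, -0.039]
force: [-0.1, 1.0, -0.1]
opening: 0.0231
t 16.4 [0.4097 0.2595 0.1235] F [-0.1  1.  -0.1] open 0.0231
[[12.5, 1.32, -24.67], 'yawx -2.8', 'tool y', [0.001, 0.002, -1.0], 'wy -0.3']
```

```bash
python3 -m creep '[[[0.9,1.8,0,-3.5,0,0,0],[0.9,1.8,0,-3.5,0,0,0],[0.9,1.8,0,-3.5,0,0,0],[0.9,1.8,0,-3.5,0,0,0],[0.9,1.8,0,-3.5,0,0,0],[0.9,1.8,0,-3.5,0,0,0],[0.9,1.2,0,-2.5,0,0,0],[0.9,0,0,0,0,0,0]]]'
python3 -m creep '[[[0.9,0,0,0,0,0,0],[0.9,0,0,0,0,0,0],[0.9,0,0,0,0,0,0],[0.9,0,0,0,0,0,0],[0.9,0,0,0,0,0,0],[0.9,0,0,0,0,0,0],[0.9,0,0,0,0,0,0],[0.9,0,0,0,0,0,0]]]'
python3 d.py 0.5226 0.0071 0.05 -2.5; python3 snap.py w5
```

```text
t: 17.15
tool_pos: [0.5194, 0.0113, 0.1176]
orientation: [-1.568, 0.037, -0.031]
force: [-0.3, 0.5, -0.3]
opening: 0.0233
t: 17.95
tool_pos: [0.5169, 0.0153, 0.1154]
orientation: [-1.567, 0.037, -0.026]
force: [0.1, 0.6, -1.0]
opening: 0.0233
t 17.9 [0.5169 0.0153 0.1154] F [ 0.1  0.6 -1. ] open 0.0233
[[0.65, 6.54, -0.82], 'yawx -2.3', 'tool y', [-0.007, 0.004, -1.0], 'wy 0.2']
```

View pics/w5.png

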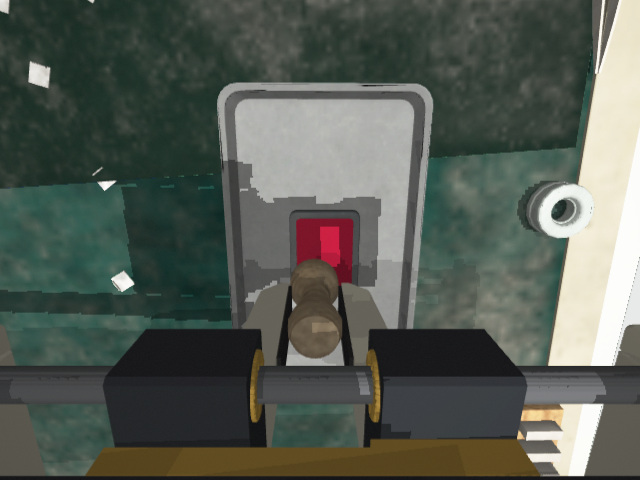

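The stamp is held upright, with its foot at about (314,282). The small ring is at (559,210), about 10 px short of the ledge.

```bash
python3 - <<'E'
from h import *
np.set_printoptions(suppress=True,precision=4)
c=pickle.load(open("w5.pkl","rb")); f=c["frame"]
print("foot",ray(c,315,280,.08),"head",ray(c,315,332,.137))
s=(f.min(-1)>140).astype(np.uint8); 
g=cv2.medianBlur(cv2.cvtColor(f,cv2.COLOR_RGB2GRAY),3)
print("ring bore",ray(c,563,210,.018),"outer",ray(c,566,209.5,.018),"ledge",ray(c,590,150,.0))
cv2.imwrite("pics/w5c.png",cv2.resize(f[170:250,510:640],None,fx=5,fy=5,interpolation=cv2.INTER_CUBIC)[:,:,::-1])
E
python3 -m creep '[[[0.9,0.5,1,-0.6,-0.2,0,-0.3],[0.9,0.1,1.5,-0.2,0,0,0],[0.9,0,1,0,0,0,0],[0.9,0,0,0,0,0,0],[0.9,0,0,0,0,0,0],[0.9,0,0,0,0,0,0],[0.9,0,0,0,0,0,0],[0.9,0,0,0,0,0,0]]]'
python3 d.py 0.5226 0.0071 0.05 -2.5
```

```text
foot [0.5166 0.0165 0.08  ] head [0.517  0.0171 0.137 ]
ring bore [0.692 0.037 0.018] outer [0.694  0.0373 0.018 ] ledge [0.7168 0.0763 0.    ]
t: 18.8
tool_pos: [0.5222, 0.006, 0.0761]
orientation: [-1.571, 0.035, -0.029]
force: [0.0, -0.4, -1.4]
opening: 0.0234
t 18.8 [0.5222 0.006  0.0761] F [ 0.  -0.4 -1.4] open 0.0234
[[0.05, 2.61, 0.11], 'yawx -2.3', 'tool y', [-0.003, -0.0, -1.0], 'wy 0.2']
```

View pics/w5c.png

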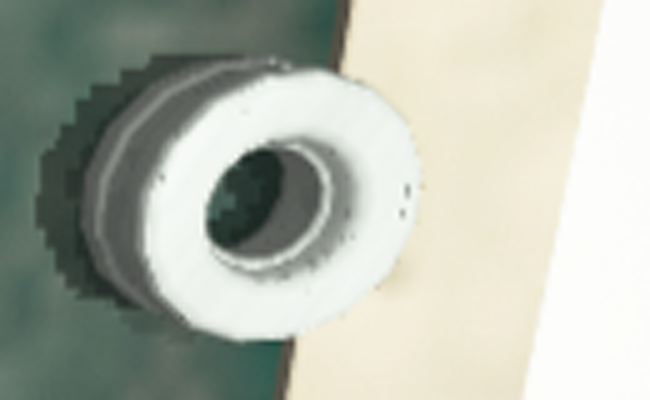

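```bash
python3 -m creep '[[[0.9,0.05,0.8,0,0,0,0],[0.9,0,0.8,0,0,0,0],[0.9,0,0.6,0,0,0,0],[0.9,0,0,0,0,0,0],[0.9,0,0,0,0,0,0],[0.9,0,0,0,0,0,0],[0.9,0,0,0,0,0,0],[0.9,0,0,0,0,0,0]]]'
python3 d.py 0.5226 0.0065 0.0495 -2.5
```

```text
t: 19.6
tool_pos: [0.5231, 0.0061, 0.0527]
orientation: [-1.571, 0.033, -0.03]
force: [0.7, 0.5, 0.7]
opening: 0.023
t 19.6 [0.5231 0.0061 0.0527] F [0.7 0.5 0.7] open 0.0230
[[-0.05, 0.32, 0.04], 'yawx -2.3', 'tool y', [-0.002, -0.0, -1.0], 'wy 0.2']
```

```bash
python3 -m creep '[[[0.9,0,0.25,0,0,0,0],[0.9,0,0,0,0,0,0],[0.9,0,0,0,0,0,0],[0.9,0,0.1,0,0,0,0],[0.9,0,0,0,0,0,0],[0.9,0,0,0,0,0,0],[0.9,0,0,0,0,0,0],[0.9,0,0,0,0,0,0]]]'
python3 -m creep '[[[0.5,0,0,0,0,0,0],[0.5,0,0,0,0,0,0],[0.5,0,0,0,0,0,0],[0.5,0,0,0,0,0,0],[0.5,0,0,0,0,0,0],[0.5,0,0,0,0,0,0],[0.5,0,-1,0,0,0,0],[0.5,0,-2,0,0,0,0]]]'
python3 -m creep '[[[0.5,0,-3,0,0,0,0],[0.5,0,-3,0,0,0,0],[0.5,0,-3,0,0,0,0],[0,0,-3,0,0,0,0],[0,0,0,0,0,0,0],[0,0,0,0,0,0,0],[0,0,0,0,0,0,0],[0,0,0,0,0,0,0]]]'
python3 snap.py w6; python3 d.py 0.5955 0.3255 0.20 -2.5
```

```text
t: 20.4
tool_pos: [0.5239, 0.006, 0.0499]
orientation: [-1.571, 0.032, -0.031]
force: [-0.1, 0.5, 0.7]
opening: 0.0234
t: 21.2
tool_pos: [0.5212, 0.0062, 0.0779]
orientation: [-1.57, 0.037, -0.026]
force: [-0.4, -0.9, -0.0]
opening: 0.0468
t: 22.0
tool_pos: [0.5226, 0.0062, 0.2089]
orientation: [-1.571, 0.033, -0.031]
force: [0.2, -0.4, 0.2]
opening: 0.082
t 22.1 [0.5224 0.0062 0.2087] F [ 0.2  0.2 -0.3] open 0.0858
[[6.02, 0.85, 32.2], 'yawx -2.3', 'tool y', [-0.002, -0.0, -1.0], 'wy 0.2']
```

View pics/w6.png

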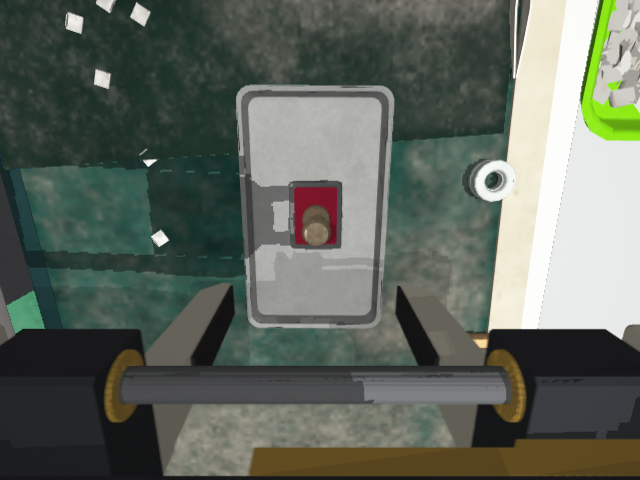

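The stamp stands on the pad, with its foot at (316,213) and the pad centre at (316,215). The big ring is next.

```bash
python3 -m creep '[[[0,0.8,0,4,0,0,0],[0,0.8,0,4,0,0,0],[0,0.8,0,4,0,0,0],[0,0.8,0,4,0,0,0],[0,0.8,0,4,0,0,0],[0,0.8,0,4,0,0,0],[0,0.8,0,4,0,0,0],[0,0.4,0,2,0,0,0]]]'
python3 -m creep '[[[0,0,0,0,0,0,0],[0,0,0,0,0,0,0],[0,0,0,0,0,0,0],[0,0,0,0,0,0,0],[0,0,0,0,0,0,0],[0,0,0,0,0,0,0],[0,0,0,0,0,0,0],[0,0,0,0,0,0,0]]]'
python3 d.py 0.5955 0.3255 0.013 -2.5; python3 snap.py w7
python3 - <<'E'
from h import *
c=pickle.load(open("w7.pkl","rb")); f=c["frame"]
s=(f.min(-1)>170).astype(np.uint8); s[330:]=0
cn,_=cv2.findContours(s,cv2.RETR_CCOMP,cv2.CHAIN_APPROX_NONE)
for k in cn:
    if len(k)>60:
        e=cv2.fitEllipse(k); print([np.round(x,1) for x in e],ray(c,*e[0],.02).round(4))
E
```

```text
t: 22.85
tool_pos: [0.5928, 0.3097, 0.1964]
orientation: [-1.576, 0.051, -0.024]
force: [-0.1, -0.7, 0.8]
opening: 0.0933
t: 23.65
tool_pos: [0.5911, 0.3072, 0.1922]
orientation: [-1.579, 0.056, -0.02]
force: [0.1, -1.0, -0.4]
opening: 0.0931
t 23.6 [0.5911 0.3072 0.1922] F [ 0.1 -1.  -0.4] open 0.0931
[[0.76, 17.89, 2.02], 'yawx -2.8', 'tool y', [-0.023, -0.009, -1.0], 'wy -0.3']
[array([140. , 295.7]), array([12. , 25.5]), np.float64(106.7)] [0.4087 0.239  0.02  ]
[array([323.8, 180.3]), array([14.9, 48.4]), np.float64(84.3)] [0.5971 0.3452 0.02  ]
[array([583.5, 223.6]), array([109.5, 259.4]), np.float64(5.4)] [0.832  0.2947 0.02  ]
[array([611.6, 299.9]), array([20.6, 38.7]), np.float64(97.0)] [0.8716 0.2163 0.02  ]
[array([568.9, 284.9]), array([17.9, 22.7]), np.float64(69.3)] [0.8283 0.2339 0.02  ]
[array([596.7, 276.4]), array([24.5, 31. ]), np.float64(62.4)] [0.853  0.2418 0.02  ]
[array([566. , 236.7]), array([18.1, 24.5]), np.float64(69.9)] [0.8182 0.2828 0.02  ]
[array([577.3, 211.1]), array([15. , 31.3]), np.float64(154.9)] [0.8245 0.3067 0.02  ]
[array([619.5, 126.6]), array([18.3, 22.4]), np.float64(56.2)] [0.8477 0.3784 0.02  ]
[array([620.3,  62. ]), array([41.9, 74.1]), np.float64(165.7)] [0.8387 0.4283 0.02  ]
[array([593.7,  24. ]), array([48.6, 70.4]), np.float64(54.1)] [0.813  0.4567 0.02  ]
[array([491.2, 128. ]), array([ 91.1, 429.3]), np.float64(7.0)] [0.741  0.3826 0.02  ]
```

```bash
python3 -m creep '[[[0,0.4,0,1,0.5,0,-0.7],[0,0.3,0,0.9,0,0,-0.6],[0,0,2,0,0,0,0],[0,0,3,0,0,0,0],[0,0,3,0,0,0,0],[0,0,2,0,0,0,0],[0,0,0,0,0,0,0],[0,0,0,0,0,0,0]]]'
python3 d.py 0.5955 0.3255 0.013 -2.5
```

```text
t: 24.5
tool_pos: [0.6024, 0.3338, 0.0918]
orientation: [-1.566, 0.028, -0.044]
force: [-0.3, 0.8, -0.1]
opening: 0.0927
t 24.5 [0.6024 0.3338 0.0918] F [-0.3  0.8 -0.1] open 0.0927
[[-0.73, 7.87, -0.89], 'yawx -2.6', 'tool y', [0.01, 0.004, -1.0], 'wy -0.1']
```

```bash
python3 -m creep '[[[0,-0.5,0,-0.6,-0.2,0,0.5],[0,0,1,0,0,0,0],[0,0,1,0,0,0,0],[0,0,1,0,0,0,0],[0,0,1,0,0,0,0],[0,0,0,0,0,0,0],[0,0,0,0,0,0,0],[0,0,0,0,0,0,0]]]'
python3 d.py 0.5955 0.3255 0.013 -2.5
```

```text
t: 25.3
tool_pos: [0.5992, 0.329, 0.0528]
orientation: [-1.567, 0.031, -0.041]
force: [0.1, -0.1, -0.6]
opening: 0.093
t 25.3 [0.5992 0.329  0.0528] F [ 0.1 -0.1 -0.6] open 0.0930
[[-0.38, 3.97, -0.38], 'yawx -2.6', 'tool y', [0.006, 0.003, -1.0], 'wy -0.1']
```

```bash
python3 -m creep '[[[0,-0.4,0,-0.4,-0.2,0,0.4],[0,0,0,0,0,0,0],[0,0,1,0,0,0,0],[0,0,1,0,0,0,0],[0,0,1,0,0,0,0],[0,0,0.7,0,0,0,0],[0,0,0,0,0,0,0],[0,0,0,0,0,0,0]]]'
python3 d.py 0.5955 0.3255 0.013 -2.5
```

```text
t: 26.1
tool_pos: [0.5946, 0.3248, 0.0123]
orientation: [-1.571, 0.037, -0.035]
force: [0.5, 0.5, 0.3]
opening: 0.0931
t 26.1 [0.5946 0.3248 0.0123] F [0.5 0.5 0.3] open 0.0931
[[0.09, -0.07, 0.07], 'yawx -2.6', 'tool y', [-0.001, -0.001, -1.0], 'wy -0.1']
```

```bash
python3 -m creep '[[[0.8,0,0.05,0,0,0,0],[0.8,0,0,0,0,0,0],[0.8,0,0,0,0,0,0],[0.8,0,0,0,0,0,0],[0.8,0,0,0,0,0,0],[0.8,0,0,0,0,0,0],[0.8,0,0,0,0,0,0],[0.8,0,0,0,0,0,0]]]' 30
python3 -m creep '[[[0.8,0,-1,0,0,0,0],[0.8,0,-2,0,0,0,0],[0.8,0,-3,0,0,0,0],[0.8,0,-3,0,0,0,0],[0.8,0,-3,0,0,0,0],[0.8,0,-2,0,0,0,0],[0.8,0,0,0,0,0,0],[0.8,0,0,0,0,0,0]]]' 30
python3 d.py 0.5185 -0.068 0.15 -2.5
```

```text
t: 26.9
tool_pos: [0.5957, 0.3254, 0.0135]
orientation: [-1.57, 0.035, -0.037]
force: [0.6, -0.0, -0.3]
opening: 0.0514
t: 27.7
tool_pos: [0.5924, 0.324, 0.1576]
orientation: [-1.573, 0.041, -0.031]
force: [-0.2, -0.3, -3.7]
opening: 0.0519
t 27.7 [0.5924 0.324  0.1576] F [-0.2 -0.3 -3.7] open 0.0519
[[-5.58, 0.92, -39.49], 'yawx -2.6', 'tool y', [-0.006, -0.003, -1.0], 'wy -0.1']
```

```bash
python3 -m creep '[[[0.8,-0.4,0,-3,0,0,0],[0.8,-0.7,-0.1,-4.5,0,0,0],[0.8,-0.7,-0.1,-4.5,0,0,0],[0.8,-0.7,-0.1,-4.5,0,0,0],[0.8,-0.7,-0.1,-4.5,0,0,0],[0.8,-0.7,0,-4.5,0,0,0],[0.8,-0.7,0,-4.5,0,0,0],[0.8,-0.4,0,-3,0,0,0]]]'
python3 -m creep '[[[0.8,0,0,-2,0,0,0],[0.8,0,0,-1,0,0,0],[0.8,0,0,0,0,0,0],[0.8,0,0,0,0,0,0],[0.8,0,0,0,0,0,0],[0.8,0,0,0,0,0,0],[0.8,0,0,0,0,0,0],[0.8,0,0,0,0,0,0]]]'
python3 d.py 0.5185 -0.068 0.10 -2.5; python3 snap.py w8
```

```text
t: 28.5
tool_pos: [0.5169, -0.0107, 0.148]
orientation: [-1.575, 0.049, -0.009]
force: [1.2, -0.1, -2.3]
opening: 0.0517
t: 29.3
tool_pos: [0.5113, -0.041, 0.1417]
orientation: [-1.573, 0.058, -0.002]
force: [0.2, -0.2, -4.4]
opening: 0.0515
t 29.3 [ 0.5113 -0.041   0.1417] F [ 0.2 -0.2 -4.4] open 0.0515
[[0.97, 4.14, -2.66], 'yawx -2.2', 'tool y', [-0.036, -0.002, -0.999], 'wy 0.3']
```

View pics/w8.png

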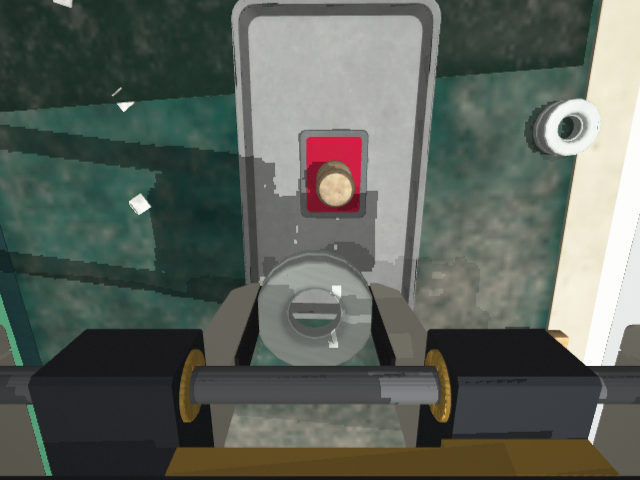

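The ring is held flat with its centre at about (315,311), and its bore is visible at (315,313). The pad and stamp are undisturbed.

```bash
python3 - <<'E'
from h import *
c=pickle.load(open("w8.pkl","rb"))
for v in (309,313): print(ray(c,315.5,v,.148).round(4))
E
python3 -m creep '[[[0.8,0.7,0,-1.5,0,0,-1],[0.8,0.5,0,-1.2,0,0,-1],[0.8,0,0,0,0,0,0],[0.8,0,1.5,0,0,0,0],[0.8,0,1.5,0,0,0,0],[0.8,0,1,0,0,0,0],[0.8,0,0,0,0,0,0],[0.8,0,0,0,0,0,0]]]'
python3 d.py 0.5185 -0.068 0.10 -2.5
```

```text
[ 0.5119 -0.0365  0.148 ]
[ 0.5118 -0.0385  0.148 ]
t: 30.15
tool_pos: [0.5221, -0.0706, 0.0964]
orientation: [-1.573, 0.031, -0.031]
force: [0.6, 0.5, -2.8]
opening: 0.051
t 30.1 [ 0.5221 -0.0706  0.0964] F [ 0.6  0.5 -2.8] open 0.0510
[[-0.37, -0.36, 0.24], 'yawx -2.2', 'tool y', [-0.0, -0.002, -1.0], 'wy 0.3']
```

```bash
python3 -m creep '[[[0.8,-0.3,1,0.1,0,0,0],[0.8,0,1.5,0,0,0,0],[0.8,0,1.5,0,0,0,0],[0.8,0,1,0,0,0,0],[0.8,0,0,0,0,0,0],[0.8,0,0,0,0,0,0],[0.8,0,0,0,0,0,0],[0.8,0,0,0,0,0,0]]]'
python3 d.py 0.5185 -0.070 0.0155 -2.5
```

```text
t: 30.95
tool_pos: [0.5194, -0.0689, 0.043]
orientation: [-1.573, 0.029, -0.031]
force: [0.0, 0.6, -3.3]
opening: 0.0515
t 30.9 [ 0.5194 -0.0689  0.043 ] F [ 0.   0.6 -3.3] open 0.0515
[[-0.09, 2.75, -0.1], 'yawx -2.2', 'tool y', [0.001, -0.003, -1.0], 'wy 0.3']
```

```bash
python3 -m creep '[[[0.8,-0.1,0.8,-0.1,0,0,0],[0.8,0,0.8,0,0,0,0],[0.8,0,0.7,0,0,0,0],[0.8,0,0,0,0,0,0],[0.8,0,0,0,0,0,0],[0.8,0,0.2,0,0,0,0],[0.8,0,0,0,0,0,0],[0.8,0,0,0,0,0,0]]]'
python3 d.py 0.5185 -0.070 0.0155 -2.5
```

```text
t: 31.75
tool_pos: [0.5193, -0.0704, 0.0168]
orientation: [-1.574, 0.028, -0.033]
force: [-1.1, 1.0, -2.7]
opening: 0.0513
t 31.8 [ 0.5193 -0.0704  0.0168] F [-1.1  1.  -2.7] open 0.0513
[[-0.08, 0.13, 0.03], 'yawx -2.2', 'tool y', [0.003, -0.003, -1.0], 'wy 0.3']
```

```bash
python3 -m creep '[[[0.8,0,0.15,0,0,0,0],[0.8,0,0,0,0,0,0],[0.8,0,0,0,0,0,0],[0.25,0,0,0,0,0,0],[0.25,0,0,0,0,0,0],[0.25,0,0,0,0,0,0],[0.25,0,0,0,0,0,0],[0.25,0,0,0,0,0,0]]]'
python3 -m creep '[[[0.25,0,-1,0,0,0,0],[0.25,0,-2,0,0,0,0],[0.25,0,-3,0,0,0,0],[0.25,0,-3,0,0,0,0],[0.25,0,-3,0,0,0,0],[0.25,0,-3,0,0,0,0],[0,0,-1,0,0,0,0],[0,0,0,0,0,0,0]]]'
python3 d.py 0.694 0.037 0.18 -2.5; python3 snap.py w9
python3 - <<'E'
from h import *
c=pickle.load(open("w9.pkl","rb")); f=c["frame"]
g=cv2.GaussianBlur(cv2.cvtColor(f,cv2.COLOR_RGB2GRAY),(3,3),0); g[:150]=0; g[330:]=0
for r0,r1 in ((30,45),(11,19)):
    h=cv2.HoughCircles(g[:, 230:400].copy(),cv2.HOUGH_GRADIENT,1.5,20,param1=100,param2=20,minRadius=r0,maxRadius=r1)
    if h is not None:
        for u,v,r in h[0][:3]: print(u+230,v,r,ray(c,u+230,v,.022).round(4))
E
```

```text
t: 32.55
tool_pos: [0.5213, -0.0708, 0.0173]
orientation: [-1.575, 0.024, -0.036]
force: [0.4, -0.9, 1.6]
opening: 0.0699
t: 33.35
tool_pos: [0.5192, -0.0699, 0.1868]
orientation: [-1.575, 0.024, -0.036]
force: [0.7, 0.2, -0.4]
opening: 0.0816
t 33.4 [ 0.5192 -0.0699  0.1868] F [ 0.7  0.2 -0.4] open 0.0816
[[17.05, 0.76, 11.35], 'yawx -2.2', 'tool y', [0.007, -0.004, -1.0], 'wy 0.3']
311.75 225.75 30.9 [ 0.5175 -0.0708  0.022 ]
281.75 225.75 42.45 [ 0.4903 -0.0697  0.022 ]
340.25 213.75 44.1 [ 0.5436 -0.0608  0.022 ]
370.25 251.25 18.05 [ 0.5708 -0.0975  0.022 ]
313.25 224.25 13.1 [ 0.519  -0.0695  0.022 ]
254.75 251.25 18.05 [ 0.4638 -0.093   0.022 ]
```

View pics/w9.png

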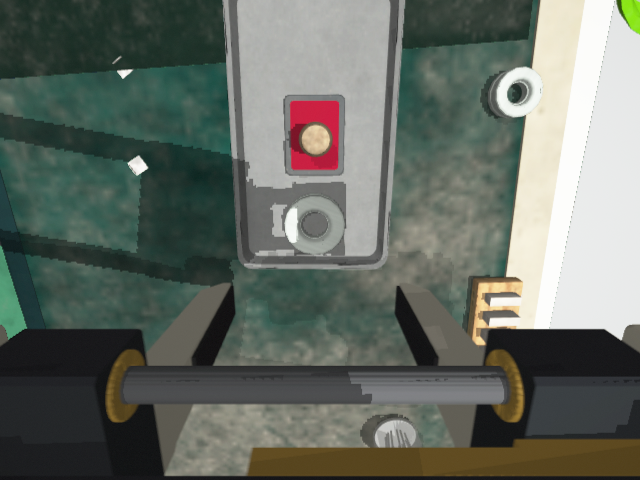

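The big ring is in place at (314,224), which is about (0.519, -0.069). I'll turn the gripper 90° to take the small ring, with the jaws running along the ledge.

```bash
python3 -m creep '[[[0,0,0,0,0,-8,0],[0,0,0,0,0,-8,0],[0,0,0,0,0,-8,0],[0,0,0,0,0,-8,0],[0,0,0,0,0,-8,0],[0,0,0,0,0,-8,0],[0,0,0,0,0,-8,0],[0,0,0,0,0,-8,0]]]'
python3 -m creep '[[[0,0,0,0,0,-8,0],[0,0,0,0,0,-8,0],[0,0,0,0,0,-5,0],[0,0,0,0,0,0,0],[0,0,0,0,0,0,0],[0,0,0,0,0,0,0],[0,0,0,0,0,0,0],[0,0,0,0,0,0,0]]]'
python3 d.py 0.694 0.037 0.16 87.5
```

```text
t: 34.2
tool_pos: [0.5102, -0.0679, 0.1676]
orientation: [-1.378, -0.858, 0.882]
force: [0.3, 0.1, 0.4]
opening: 0.0931
t: 35.0
tool_pos: [0.503, -0.0663, 0.1538]
orientation: [-1.211, -1.13, 1.17]
force: [0.5, 0.1, -0.3]
opening: 0.0929
t 35.0 [ 0.503  -0.0663  0.1538] F [ 0.5  0.1 -0.3] open 0.0929
[[11.68, -1.28, -18.27], 'yawx 85.9', 'tool y', [-0.038, 0.006, -0.999], 'wy -1.6']
```

```bash
python3 -m creep '[[[0,1.9,-0.4,-2.8,-0.7,-0.5,0],[0,1.9,-0.4,-2.8,-0.7,-0.5,0],[0,1.9,-0.4,-2.8,-0.7,-0.5,0],[0,1.9,-0.3,-2.8,0,0,0],[0,1.9,-0.3,-2.8,0,0,0],[0,1.2,-0.3,-2,0,0,0],[0,0,0,0,0,0,0],[0,0,0,0,0,0,0]]]'
python3 d.py 0.694 0.037 0.014 87.5; python3 snap.py w10
python3 - <<'E'
from h import *
c=pickle.load(open("w10.pkl","rb")); f=c["frame"]
s=(f.min(-1)>165).astype(np.uint8); s[340:]=0
cn,_=cv2.findContours(s,cv2.RETR_CCOMP,cv2.CHAIN_APPROX_NONE)
for k in cn:
    if len(k)>40:
        e=cv2.fitEllipse(k); p=ray(c,*e[0],.018)
        if abs(p[0]-.69)<.04 and abs(p[1]-.037)<.05: print([np.round(x,1) for x in e],p.round(4))
E
```

```text
t: 35.8
tool_pos: [0.6752, 0.0348, 0.1732]
orientation: [-1.231, -1.173, 1.168]
force: [0.1, -0.7, -0.8]
opening: 0.0931
t 35.8 [0.6752 0.0348 0.1732] F [ 0.1 -0.7 -0.8] open 0.0931
[[0.26, 15.92, -1.85], 'yawx 87.0', 'tool y', [0.001, 0.004, -1.0], 'wy -0.5']
[array([315.3, 248.3]), array([22.7, 24. ]), np.float64(94.8)] [0.6949 0.0357 0.018 ]
```

View pics/w10.png

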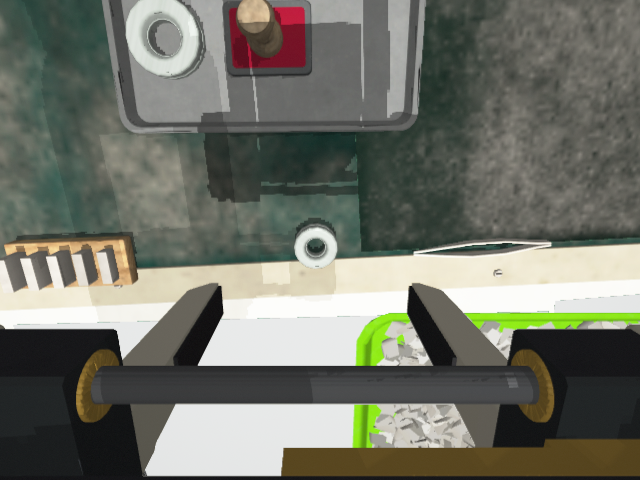

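The ring is at (316,247), i.e. (0.6945, 0.036). The tweezers begin about 95 mm away and the cradle about 190 mm away, so I'll narrow the jaws while descending.

```bash
python3 -m creep '[[[0.3,0.1,0,-1,0,-0.3,0],[0.3,0,0,-0.9,0,0,0],[0.3,0,2,0,0,0,0],[0.3,0,3,0,0,0,0],[0.3,0,3,0,0,0,0],[0.3,0,1.5,0,0,0,0],[0.3,0,0,0,0,0,0],[0.3,0,0,0,0,0,0]]]'
python3 d.py 0.6945 0.036 0.013 87.5
```

```text
t: 36.65
tool_pos: [0.6936, 0.0301, 0.079]
orientation: [-1.235, -1.174, 1.166]
force: [-0.8, 0.8, -0.3]
opening: 0.0652
t 36.6 [0.6936 0.0301 0.079 ] F [-0.8  0.8 -0.3] open 0.0652
[[0.57, 6.6, -0.03], 'yawx 86.9', 'tool y', [0.004, 0.003, -1.0], 'wy -0.6']
```

```bash
python3 -m creep '[[[0.3,0.6,1,0,0.1,0,0],[0.3,0,1,0,0,0,0],[0.3,0,1,0,0,0,0],[0.3,0,1,0,0,0,0],[0.3,0,0,0,0,0,0],[0.3,0,0,0,0,0,0],[0.3,0,0,0,0,0,0],[0.3,0,0,0,0,0,0]]]'
python3 d.py 0.6945 0.036 0.013 87.5
```

```text
t: 37.45
tool_pos: [0.697, 0.0368, 0.0405]
orientation: [-1.238, -1.178, 1.164]
force: [0.1, -0.2, 0.3]
opening: 0.0652
t 37.5 [0.697  0.0368 0.0405] F [ 0.1 -0.2  0.3] open 0.0652
[[-0.1, 2.75, 0.27], 'yawx 86.9', 'tool y', [0.009, 0.003, -1.0], 'wy -0.6']
```

```bash
python3 -m creep '[[[0.3,-0.1,0,0.3,0.5,0,0],[0.3,0,0.8,0,0,0,0],[0.3,0,0.8,0,0,0,0],[0.3,0,0.7,0,0,0,0],[0.3,0,0,0,0,0,0],[0.3,0,0,0,0,0,0],[0.3,0,0.2,0,0,0,0],[0.3,0,0,0,0,0,0]]]'
python3 d.py 0.6945 0.036 0.013 87.5
```

```text
t: 38.25
tool_pos: [0.6939, 0.0358, 0.0135]
orientation: [-1.231, -1.171, 1.168]
force: [0.1, 0.5, -1.1]
opening: 0.0651
t 38.2 [0.6939 0.0358 0.0135] F [ 0.1  0.5 -1.1] open 0.0651
[[0.02, 0.05, -0.06], 'yawx 86.9', 'tool y', [-0.0, 0.003, -1.0], 'wy -0.6']
```

Close and lift high.

```bash
python3 -m creep '[[[0.9,0,0,-0.05,0,0,0],[0.9,0,0,0,0,0,0],[0.9,0,0,0,0,0,0],[0.9,0,0,0,0,0,0],[0.9,0,0,0,0,0,0],[0.9,0,0,0,0,0,0],[0.9,0,0,0,0,0,0],[0.9,0,0,0,0,0,0]]]' 25
python3 -m creep '[[[0.9,0,-1,0,0,0,0],[0.9,0,-2,0,0,0,0],[0.9,0,-3,0,0,0,0],[0.9,0,-3,0,0,0,0],[0.9,0,-3,0,0,0,0],[0.9,0,-2,0,0,0,0],[0.9,0,0,0,0,0,0],[0.9,0,0,0,0,0,0]]]'
python3 d.py 0.5195 -0.0695 0.13 87.5
```

```text
t: 39.05
tool_pos: [0.695, 0.0358, 0.0144]
orientation: [-1.232, -1.172, 1.167]
force: [0.2, -0.0, 0.3]
opening: 0.0361
t: 39.85
tool_pos: [0.6929, 0.0354, 0.1607]
orientation: [-1.229, -1.169, 1.169]
force: [-0.0, 0.6, -2.1]
opening: 0.0364
t 39.9 [0.6929 0.0354 0.1607] F [-0.   0.6 -2.1] open 0.0364
[[-11.41, 3.09, 16.75], 'yawx 86.9', 'tool y', [-0.003, 0.003, -1.0], 'wy -0.6']
```

```bash
python3 -m creep '[[[0.9,-1.8,0,2.7,0,0,0],[0.9,-1.8,0,2.7,0,0,0],[0.9,-1.8,0,2.7,0,0,0],[0.9,-1.8,0,2.7,0,0,0],[0.9,-1.8,0,2.7,0,0,0],[0.9,-1.5,0,2,0,0,0],[0.9,0,0,0,0,0,0],[0.9,0,0,0,0,0,0]]]'
python3 d.py 0.5195 -0.0695 0.10 87.5
python3 -m creep '[[[0.9,-0.3,0,0,0,0,0],[0.9,0,0,0,0,0,0],[0.9,0,0,0,0,0,0],[0.9,0,0,0,0,0,0],[0.9,0,0,0,0,0,0],[0.9,0,0,0,0,0,0],[0.9,0,0,0,0,0,0],[0.9,0,0,0,0,0,0]]]'
python3 d.py 0.5195 -0.0695 0.10 87.5
```

```text
t: 40.65
tool_pos: [0.5191, -0.0623, 0.1456]
orientation: [-1.212, -1.157, 1.177]
force: [0.3, -0.2, -1.3]
opening: 0.0362
t 40.6 [ 0.5191 -0.0623  0.1456] F [ 0.3 -0.2 -1.3] open 0.0362
[[-0.74, 4.56, -0.18], 'yawx 87.0', 'tool y', [-0.023, 0.007, -1.0], 'wy -0.5']
t: 41.45
tool_pos: [0.5209, -0.0634, 0.1441]
orientation: [-1.209, -1.158, 1.179]
force: [-0.3, 0.2, -2.1]
opening: 0.0361
t 41.5 [ 0.5209 -0.0634  0.1441] F [-0.3  0.2 -2.1] open 0.0361
[[-0.64, 4.4, -0.0], 'yawx 87.2', 'tool y', [-0.024, 0.008, -1.0], 'wy -0.3']
```

```bash
python3 -m creep '[[[0.9,-0.4,0.5,0,-0.7,-0.3,0.2],[0.9,-0.2,1,-0.1,-0.6,0,0.2],[0.9,0,1.5,0,0,0,0],[0.9,0,1.5,0,0,0,0],[0.9,0,1,0,0,0,0],[0.9,0,0,0,0,0,0],[0.9,0,0,0,0,0,0],[0.9,0,0,0,0,0,0]]]'
python3 d.py 0.5193 -0.0693 0.0364 87.5
```

```text
t: 42.25
tool_pos: [0.5215, -0.0713, 0.087]
orientation: [-1.233, -1.179, 1.178]
force: [0.8, -0.0, -2.2]
opening: 0.0363
t 42.2 [ 0.5215 -0.0713  0.087 ] F [ 0.8 -0.  -2.2] open 0.0363
[[0.2, 5.06, 0.25], 'yawx 87.5', 'tool y', [0.003, -0.003, -1.0], 'wy 0.0']
```

```bash
python3 -m creep '[[[0.9,0.1,1,0.3,0.1,0,-0.2],[0.9,0,1,0,0,0,0],[0.9,0,1,0,0,0,0],[0.9,0,0.8,0,0,0,0],[0.9,0,0,0,0,0,0],[0.9,0,0,0,0,0,0],[0.9,0,0,0,0,0,0],[0.9,0,0,0,0,0,0]]]'
python3 d.py 0.5193 -0.0693 0.0364 87.5; python3 snap.py w11
python3 - <<'E'
from h import *
c=pickle.load(open("w11.pkl","rb"));f=c["frame"]
cv2.imwrite("pics/w11c.png",cv2.resize(f[200:400,200:440],None,fx=3,fy=3)[:,:,::-1])
E
```

```text
t: 43.05
tool_pos: [0.5193, -0.0702, 0.0467]
orientation: [-1.231, -1.181, 1.175]
force: [-0.2, -0.2, -1.8]
opening: 0.0358
t 43.0 [ 0.5193 -0.0702  0.0467] F [-0.2 -0.2 -1.8] open 0.0358
[[0.09, 1.03, 0.01], 'yawx 87.6', 'tool y', [0.003, 0.001, -1.0], 'wy 0.1']
```

View pics/w11c.png

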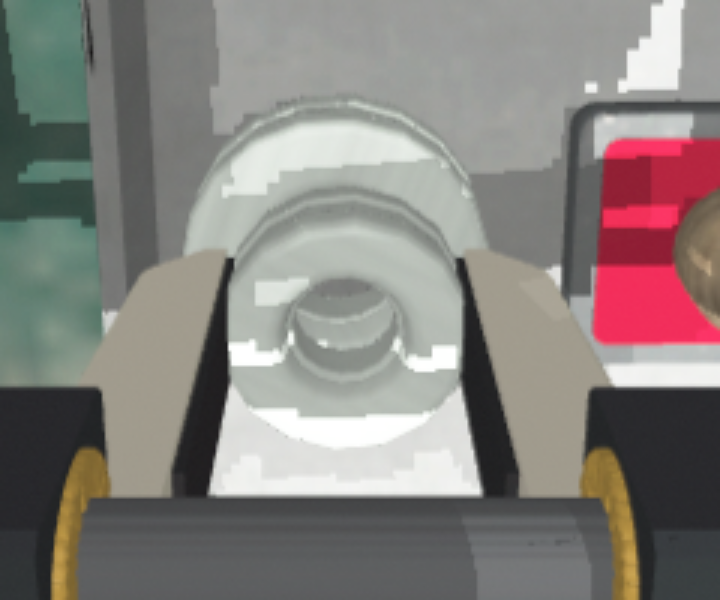

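Run:
```python
from h import *
c=pickle.load(open("w11.pkl","rb"))
r=lambda u,v,z: ray(c,200+u/3,200+v/3,z).round(4)
print("big far edge",r(337,107,.022),"L",r(188,250,.022),"R",r(486,250,.022))
print("small far",r(346,222,.0503),"near",r(346,447,.0503),"L",r(230,335,.0503),"R",r(463,335,.0503))
```

```text
big far edge [ 0.4898 -0.0694  0.022 ] L [ 0.5151 -0.0972  0.022 ] R [ 0.5175 -0.044   0.022 ]
small far [ 0.4995 -0.0683  0.0503] near [ 0.538  -0.07    0.0503] L [ 0.5174 -0.087   0.0503] R [ 0.519  -0.0511  0.0503]
```

The small ring is centred over the big one to about 1 mm. I'll lower and release it.

```bash
python3 -m creep '[[[0.9,-0.05,0.5,0.05,0,0,0],[0.9,0,0.4,0,0,0,0],[0.9,0,0,0,0,0,0],[0.9,0,0,0,0,0,0],[0.9,0,0.1,0,0,0,0],[0.9,0,0,0,0,0,0],[0.9,0,0,0,0,0,0],[0.9,0,0,0,0,0,0]]]'
python3 d.py 0.5187 -0.0702 0.0364 87.5
```

```text
t: 43.9
tool_pos: [0.5197, -0.0709, 0.0369]
orientation: [-1.233, -1.182, 1.175]
force: [-0.3, 0.3, -1.5]
opening: 0.0363
t 43.9 [ 0.5197 -0.0709  0.0369] F [-0.3  0.3 -1.5] open 0.0363
[[0.07, 0.05, 0.1], 'yawx 87.6', 'tool y', [0.005, 0.0, -1.0], 'wy 0.1']
```

```bash
python3 -m creep '[[[0.9,0,0.08,0,0,0,0],[0.9,0,0,0,0,0,0],[0.9,0,0,0,0,0,0],[0.4,0,0,0,0,0,0],[0.4,0,0,0,0,0,0],[0.4,0,0,0,0,0,0],[0.4,0,0,0,0,0,0],[0.4,0,0,0,0,0,0]]]'
python3 -m creep '[[[0.4,0,-1,0,0,0,0],[0.4,0,-2,0,0,0,0],[0.4,0,-3,0,0,0,0],[0.4,0,-3,0,0,0,0],[0.4,0,-3,0,0,0,0],[0.4,0,-3,0,0,0,0],[0,0,-2,0,0,0,0],[0,0,0,0,0,0,0]]]'
python3 snap.py w12; python3 d.py 0.60 -0.329 0.20 -2.5
python3 - <<'E'
from h import *
c=pickle.load(open("w12.pkl","rb"));f=c["frame"]
cv2.imwrite("pics/w12c.png",cv2.resize(f[120:320,200:440],None,fx=3,fy=3)[:,:,::-1])
E
```

```text
t: 44.7
tool_pos: [0.5206, -0.0711, 0.0372]
orientation: [-1.234, -1.183, 1.174]
force: [0.5, -0.6, 0.9]
opening: 0.0559
t: 45.5
tool_pos: [0.5184, -0.0709, 0.2181]
orientation: [-1.235, -1.183, 1.174]
force: [0.4, -0.4, 0.4]
opening: 0.0674
t 45.5 [ 0.5179 -0.0708  0.2165] F [ 1.2  0.1 -0.6] open 0.0716
[[-25.45, 1.69, -9.3], 'yawx 87.6', 'tool y', [0.006, 0.0, -1.0], 'wy -89.9']
```

View pics/w12c.png

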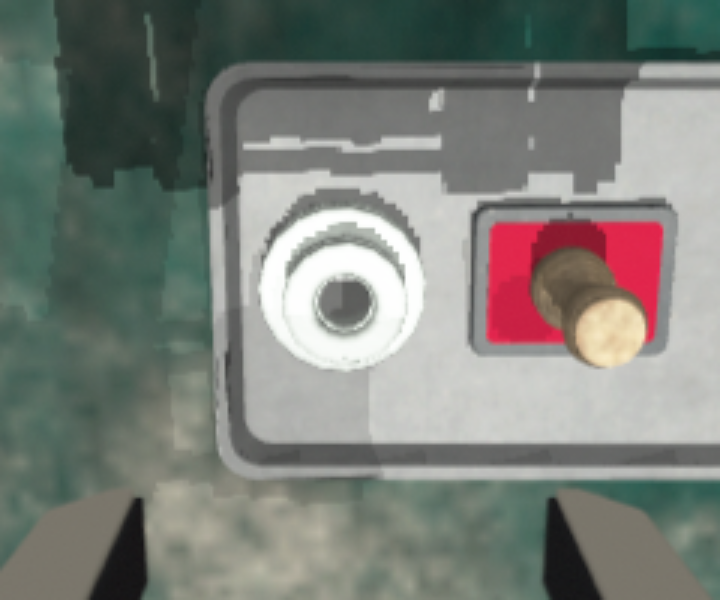

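The rings are stacked concentrically at (345,295) in the crop, and the stamp is upright on the pad. The jar is next.

```bash
python3 -m creep '[[[0,-3.5,0,-1.3,0,0,0],[0,-3.5,0,-1.3,0,0,0],[0,-3.5,0,-1.3,0,0,0],[0,-3.5,0,-1.3,0,0,0],[0,-3.5,0,-1.3,0,0,0],[0,-3.5,0,-1.3,0,0,0],[0,-2.5,0,-0.8,0,0,0],[0,0,0,0,0,0,0]]]'
python3 -m creep '[[[0,0,0,0,0,8,0],[0,0,0,0,0,8,0],[0,0,0,0,0,8,0],[0,0,0,0,0,8,0],[0,0,0,0,0,8,0],[0,0,0,0,0,8,0],[0,0,0,0,0,8,0],[0,0,0,0,0,8,0]]]'
python3 -m creep '[[[0,0,-1,0,0,8,0],[0,0,-1,0,0,8,0],[0,0,-1,0,0,6,0],[0,0,0,0,0,0,0],[0,0,0,0,0,0,0],[0,0,0,0,0,0,0],[0,0,0,0,0,0,0],[0,0,0,0,0,0,0]]]'
python3 d.py 0.60 -0.329 0.20 -2.5; python3 snap.py w13
```

```text
t: 46.35
tool_pos: [0.591, -0.3142, 0.2005]
orientation: [-1.214, -1.178, 1.178]
force: [-0.5, 1.1, 0.0]
opening: 0.0931
t: 47.15
tool_pos: [0.5844, -0.3047, 0.1845]
orientation: [-1.522, -0.274, 0.311]
force: [-0.1, 0.2, 0.8]
opening: 0.0934
t: 47.95
tool_pos: [0.5806, -0.2968, 0.2035]
orientation: [-1.537, 0.047, 0.02]
force: [-0.5, -0.1, -0.2]
opening: 0.0931
t 48.0 [ 0.5806 -0.2968  0.2035] F [-0.5 -0.1 -0.2] open 0.0931
[[2.0, 0.16, -3.19], 'yawx -0.9', 'tool y', [-0.043, 0.034, -0.999], 'wy 1.6']
```

Run:
```python
from h import *
c=pickle.load(open("w13.pkl","rb"));f=c["frame"]
K,R,t=c["intrinsics"],c["R"],c["t"]
p=K@(R@np.array([.603,-.33,.03])+t); u,v=(p[:2]/p[2]).astype(int); print(u,v)
u0,v0=u-65,v-60
cr=cv2.resize(f[v0:v0+100,u0:u0+130],None,fx=6,fy=6,interpolation=cv2.INTER_CUBIC); print(u0,v0,(-R.T@t).round(3))
cv2.imwrite("pics/w13c.png",cr[:,:,::-1])
```

```text
346 262
281 202 [ 0.589 -0.221  0.361]
```

View pics/w13c.png

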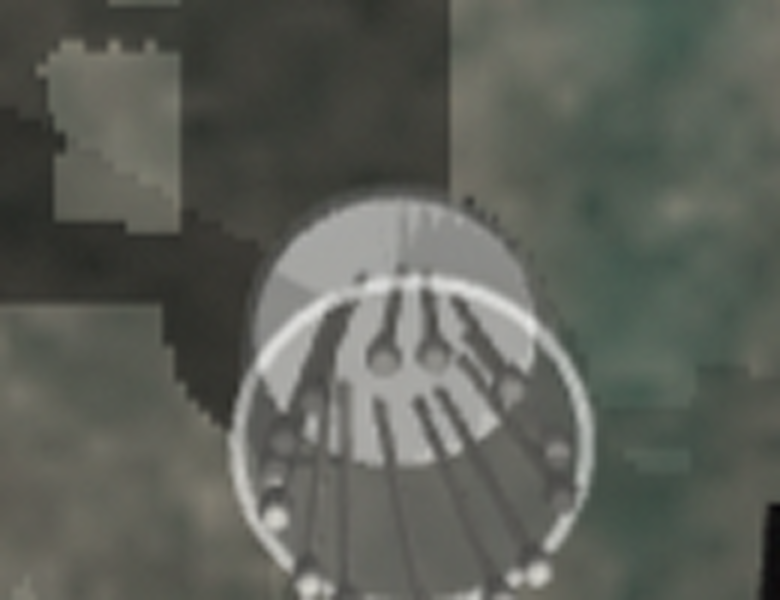

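The crop shows the jar's wall rim (z=60 mm) centred at (413,438) and its base at (396,332), crop pixels.

```bash
python3 - <<'E'
from h import *
c=pickle.load(open("w13.pkl","rb"))
r=lambda u,v,z: ray(c,281+u/6,202+v/6,z).round(4)
print("rim",r(413,438,.06),"base",r(396,332,.002), "rim L/R",r(232,438,.06),r(594,438,.06))
E
python3 -m creep '[[[0,1,0,-1.5,-1,0.8,-1.2],[0,1,0,-1.3,-1,0.8,-1.2],[0,0,0,0,0,0,0],[0,0,0,0,0,0,0],[0,0,0,0,0,0,0],[0,0,0,0,0,0,0],[0,0,0,0,0,0,0],[0,0,0,0,0,0,0]]]'
python3 d.py 0.603 -0.330 0.036 -2.5
```

```text
rim [ 0.6045 -0.3314  0.06  ] base [ 0.6045 -0.3333  0.002 ] rim L/R [ 0.5781 -0.3313  0.06  ] [ 0.6307 -0.3314  0.06  ]
t: 48.8
tool_pos: [0.6015, -0.3285, 0.2017]
orientation: [-1.576, 0.036, -0.039]
force: [0.7, -0.7, 0.1]
opening: 0.0932
t 48.8 [ 0.6015 -0.3285  0.2017] F [ 0.7 -0.7  0.1] open 0.0932
[[0.12, 16.57, -0.05], 'yawx -2.7', 'tool y', [0.002, -0.005, -1.0], 'wy -0.2']
```

```bash
python3 -m creep '[[[0,0.3,1,-0.3,0,0,0],[0,0,2,0,0,0,0],[0,0,2,0,0,0,0],[0,0,1.5,0,0,0,0],[0,0,0,0,0,0,0],[0,0,0,0,0,0,0],[0,0,0,0,0,0,0],[0,0,0,0,0,0,0]]]'
python3 d.py 0.6045 -0.332 0.036 -2.5
```

```text
t: 49.6
tool_pos: [0.6058, -0.3327, 0.134]
orientation: [-1.577, 0.034, -0.04]
force: [0.0, -0.5, -0.8]
opening: 0.0933
t 49.6 [ 0.6058 -0.3327  0.134 ] F [ 0.  -0.5 -0.8] open 0.0933
[[-0.16, 9.8, 0.13], 'yawx -2.7', 'tool y', [0.003, -0.006, -1.0], 'wy -0.2']
```

```bash
python3 -m creep '[[[0,-0.2,1,0.1,-0.2,0,0.2],[0,0,1.2,0,0,0,0],[0,0,1.2,0,0,0,0],[0,0,1.2,0,0,0,0],[0,0,1,0,0,0,0],[0,0,0,0,0,0,0],[0,0,0,0,0,0,0],[0,0,0,0,0,0,0]]]'
python3 d.py 0.6045 -0.332 0.036 -2.5
```

```text
t: 50.4
tool_pos: [0.6037, -0.3321, 0.0733]
orientation: [-1.581, 0.037, -0.037]
force: [0.5, -0.6, 0.3]
opening: 0.0928
t 50.4 [ 0.6037 -0.3321  0.0733] F [ 0.5 -0.6  0.3] open 0.0928
[[0.08, 3.73, 0.06], 'yawx -2.7', 'tool y', [-0.0, -0.01, -1.0], 'wy -0.2']
```

```bash
python3 -m creep '[[[0,0.1,1,0,0.6,0,0],[0,0,1,0,0,0,0],[0,0,1,0,0,0,0],[0,0,0.5,0,0,0,0],[0,0,0,0,0,0,0],[0,0,0,0,0,0,0],[0,0,0,0,0,0,0],[0,0,0,0,0,0,0]]]'
python3 d.py 0.6045 -0.332 0.036 -2.5
```

```text
t: 51.2
tool_pos: [0.6056, -0.3328, 0.0363]
orientation: [-1.57, 0.036, -0.038]
force: [0.1, -0.3, -0.1]
opening: 0.093
t 51.2 [ 0.6056 -0.3328  0.0363] F [ 0.1 -0.3 -0.1] open 0.0930
[[-0.11, 0.03, 0.08], 'yawx -2.7', 'tool y', [0.002, 0.0, -1.0], 'wy -0.2']
```

```bash
python3 -m creep '[[[0.3,-0.1,0,0.05,0,0,0],[0.3,0,0,0,0,0,0],[0.3,0,0,0,0,0,0],[0.3,0,0,0,0,0,0],[0.7,0,0,0,0,0,0],[0.7,0,0,0,0,0,0],[0.7,0,0,0,0,0,0],[0.7,0,0,0,0,0,0]]]' 18
python3 -m creep '[[[0.7,0,0,0,0,0,0],[0.7,0,0,0,0,0,0],[0.7,0,-1,0,0,0,0],[0.7,0,-1,0,0,0,0],[0.7,0,-2,0,0,0,0],[0.7,0,-2,0,0,0,0],[0.7,0,0,0,0,0,0],[0.7,0,0,0,0,0,0]]]' 18
python3 d.py 0.60 -0.33 0.18 -2.5
```

```text
t: 52.0
tool_pos: [0.6053, -0.3327, 0.0379]
orientation: [-1.572, 0.034, -0.04]
force: [0.3, 0.5, 0.2]
opening: 0.0522
t: 52.8
tool_pos: [0.6052, -0.3327, 0.1027]
orientation: [-1.572, 0.034, -0.04]
force: [0.7, -0.7, -0.4]
opening: 0.0521
t 52.8 [ 0.6052 -0.3327  0.1027] F [ 0.7 -0.7 -0.4] open 0.0521
[[-0.5, -7.74, 0.23], 'yawx -2.7', 'tool y', [0.004, -0.002, -1.0], 'wy -0.2']
```

```bash
python3 -m creep '[[[0.7,0,-1,0,0,0,0],[0.7,0,-2,0,0,0,0],[0.7,0,-2,0,0,0,0],[0.7,0,-2,0,0,0,0],[0.7,0,-2,0,0,0,0],[0.7,0,-1,0,0,0,0],[0.7,0,0,0,0,0,0],[0.7,0,0,0,0,0,0]]]'
python3 -m creep '[[[0.7,-0.3,0,1.5,0,0,0],[0.7,-0.5,0,3,0,0,0],[0.7,-0.6,0,3,0,0,0],[0.7,-0.6,0,3,0,0,0],[0.7,-0.6,0,3,0,0,0],[0.7,-0.6,0,3,0,0,0],[0.7,-0.5,0,2,0,0,0],[0.7,0,0,1,0,0,0]]]'
python3 d.py 0.5249 0.081 0.19 -2.5
```

```text
t: 53.6
tool_pos: [0.602, -0.3308, 0.201]
orientation: [-1.567, 0.04, -0.033]
force: [0.0, -0.3, -0.4]
opening: 0.0521
t: 54.4
tool_pos: [0.567, -0.1272, 0.1881]
orientation: [-1.56, 0.057, -0.023]
force: [0.0, -0.3, -0.5]
opening: 0.0524
t 54.4 [ 0.567  -0.1272  0.1881] F [ 0.  -0.3 -0.5] open 0.0524
[[-5.27, 0.14, 20.57], 'yawx -2.9', 'tool y', [-0.021, 0.011, -1.0], 'wy -0.4']
```

```bash
python3 -m creep '[[[0.7,-0.5,0,2,-0.4,0,-0.5],[0.7,-0.8,0,3.1,-0.4,0,-0.5],[0.7,-0.8,0,3.1,0,0,0],[0.7,-0.8,0,3.1,0,0,0],[0.7,-0.8,0,3.1,0,0,0],[0.7,-0.6,0,3,0,0,0],[0.7,-0.3,0,2,0,0,0],[0.7,0,0,0,0,0,0]]]'
python3 -m creep '[[[0.7,0,0,0,0,0,0],[0.7,0,0,0,0,0,0],[0.7,0,0,0,0,0,0],[0.7,0,0,0,0,0,0],[0.7,0,0,0,0,0,0],[0.7,0,0,0,0,0,0],[0.7,0,0,0,0,0,0],[0.7,0,0,0,0,0,0]]]'
python3 d.py 0.5249 0.081 0.10 -2.5
```

```text
t: 55.2
tool_pos: [0.5276, 0.0743, 0.18]
orientation: [-1.575, 0.053, -0.031]
force: [-0.2, -0.5, -0.6]
opening: 0.0524
t: 56.0
tool_pos: [0.5282, 0.0698, 0.1785]
orientation: [-1.577, 0.058, -0.033]
force: [-0.2, 0.6, -0.4]
opening: 0.0526
t 56.0 [0.5282 0.0698 0.1785] F [-0.2  0.6 -0.4] open 0.0526
[[-0.27, 7.84, 1.15], 'yawx -3.3', 'tool y', [-0.016, -0.006, -1.0], 'wy -0.8']
```

```bash
python3 -m creep '[[[0.7,-0.2,0,0.7,0.3,-0.5,-0.5],[0.7,-0.1,0,0.5,0,0,-0.4],[0.7,0,0,0,0,0,0],[0.7,0,1.5,0,0,0,0],[0.7,0,2,0,0,0,0],[0.7,0,2,0,0,0,0],[0.7,0,0,0,0,0,0],[0.7,0,0,0,0,0,0]]]'
python3 d.py 0.5249 0.081 0.04 -2.5
```

```text
t: 56.8
tool_pos: [0.5251, 0.0838, 0.1193]
orientation: [-1.571, 0.035, -0.038]
force: [-0.4, -0.1, -0.9]
opening: 0.0521
t 56.8 [0.5251 0.0838 0.1193] F [-0.4 -0.1 -0.9] open 0.0521
[[-0.02, 7.93, -0.27], 'yawx -2.7', 'tool y', [0.002, -0.001, -1.0], 'wy -0.2']
```

```bash
python3 -m creep '[[[0.7,0,0.8,-0.2,0,0,0],[0.7,0,1.2,0,0,0,0],[0.7,0,1.2,0,0,0,0],[0.7,0,1.2,0,0,0,0],[0.7,0,0.8,0,0,0,0],[0.7,0,0,0,0,0,0],[0.7,0,0,0,0,0,0],[0.7,0,0,0,0,0,0]]]'
python3 d.py 0.5249 0.081 0.04 -2.5
```

```text
t: 57.6
tool_pos: [0.5259, 0.0814, 0.064]
orientation: [-1.571, 0.034, -0.039]
force: [0.2, 0.3, -0.2]
opening: 0.0524
t 57.6 [0.5259 0.0814 0.064 ] F [ 0.2  0.3 -0.2] open 0.0524
[[-0.11, 2.4, -0.05], 'yawx -2.7', 'tool y', [0.003, -0.001, -1.0], 'wy -0.2']
```

```bash
python3 -m creep '[[[0.7,-0.1,0.7,0,0,0,0.2],[0.7,0,0.7,0,0,0,0],[0.7,0,0.6,0,0,0,0],[0.7,0,0,0,0,0,0],[0.7,0,0,0,0,0,0],[0.7,0,0.2,0,0,0,0],[0.7,0,0,0,0,0,0],[0.7,0,0,0,0,0,0]]]'
python3 d.py 0.5249 0.081 0.04 -2.5
```

```text
t: 58.4
tool_pos: [0.526, 0.0816, 0.0414]
orientation: [-1.571, 0.035, -0.038]
force: [0.4, 0.7, -0.6]
opening: 0.052
t 58.4 [0.526  0.0816 0.0414] F [ 0.4  0.7 -0.6] open 0.0520
[[-0.11, 0.14, -0.07], 'yawx -2.7', 'tool y', [0.002, -0.001, -1.0], 'wy -0.2']
```

```bash
python3 -m creep '[[[0.7,-0.05,0.14,0,0,0,0],[0.7,0,0,0,0,0,0],[0.7,0,0,0,0,0,0],[0.7,0,0,0,0,0,0],[0.7,0,0,0,0,0,0],[0.7,0,0,0,0,0,0],[0.7,0,0,0,0,0,0],[0.7,0,0,0,0,0,0]]]'
python3 -m creep '[[[0.25,0,0,0,0,0,0],[0.25,0,0,0,0,0,0],[0.25,0,0,0,0,0,0],[0.25,0,0,0,0,0,0],[0.25,0,0,0,0,0,0],[0.25,0,0,0,0,0,0],[0.25,0,-1,0,0,0,0],[0.25,0,-1,0,0,0,0]]]'
python3 -m creep '[[[0.25,0,-2,0,0,0,0],[0.25,0,-3,0,0,0,0],[0.25,0,-3,0,0,0,0],[0.25,0,-3,0,0,0,0],[0.25,0,-3,0,0,0,0],[0.25,0,-2,0,0,0,0],[0.25,0,0,0,0,0,0],[0.25,0,0,0,0,0,0]]]'
python3 d.py 0.5249 0.081 0.1 -2.5; python3 snap.py w14; python3 snap.py t14 top; python3 pad.py w14.pkl .011
python3 - <<'E'
from h import *
for n,r in (("w14",None),("t14",None)):
    c=pickle.load(open(n+".pkl","rb")); K,R,t=c["intrinsics"],c["R"],c["t"]
    for p in ((.525,.081,.06),(.525,.081,.002),(.5195,-.07,.04),(.5226,.0071,.06)):
        q=K@(R@np.array(p)+t); print(n,p,(q[:2]/q[2]).round(1))
a=pickle.load(open("c0.pkl","rb"))["top"]["frame"].astype(int);b=pickle.load(open("t14.pkl","rb"))["frame"].astype(int)
print("gauges/tweezers diff",abs(a-b)[183:203,355:392].mean(),abs(a-b)[183:196,232:273].mean())
f=pickle.load(open("w14.pkl","rb"))["frame"]; cv2.imwrite("pics/w14.png",f[:,:,::-1])
E
```

```text
t: 59.2
tool_pos: [0.5258, 0.0816, 0.0404]
orientation: [-1.571, 0.035, -0.039]
force: [-0.1, 0.1, -1.3]
opening: 0.0523
t: 60.0
tool_pos: [0.5247, 0.0816, 0.0603]
orientation: [-1.571, 0.037, -0.037]
force: [-0.1, -0.2, 0.0]
opening: 0.0699
t: 60.8
tool_pos: [0.5253, 0.0818, 0.2357]
orientation: [-1.57, 0.03, -0.044]
force: [-0.2, -1.0, -0.8]
opening: 0.0698
t 60.8 [0.5253 0.0818 0.2357] F [-0.2 -1.  -0.8] open 0.0698
[[-0.16, 13.57, -0.08], 'yawx -2.7', 'tool y', [0.009, -0.0, -1.0], 'wy -0.2']
(295, 253, 38, 48)
centre mm [522.4   7. ] size [57.  41.4] long axis deg 88.0
w14 (0.525, 0.081, 0.06) [312.9 223.3]
w14 (0.525, 0.081, 0.002) [312.6 210.5]
w14 (0.5195, -0.07, 0.04) [314.6 351.2]
w14 (0.5226, 0.0071, 0.06) [314.1 295.5]
t14 (0.525, 0.081, 0.06) [285.4 243.4]
t14 (0.525, 0.081, 0.002) [286.  246.7]
t14 (0.5195, -0.07, 0.04) [334.6 246.8]
t14 (0.5226, 0.0071, 0.06) [309.6 244.4]
gauges/tweezers diff 3.3162162162162163 38.590994371482175
```

The viewer limit is reached, so I'll back the arm off and check numerically.

```bash
python3 -m creep '[[[0.25,-1,0,-4,0,0,0],[0.25,-1.5,-0.3,-4.5,0,0,0],[0.25,-1.5,-0.3,-4.5,0,0,0],[0.25,-1.5,-0.3,-4.5,0,0,0],[0.25,-1.5,-0.3,-4.5,0,0,0],[0.25,-1.5,-0.3,-4.5,0,0,0],[0.25,-1.5,-0.3,-4.5,0,0,0],[0.25,-1.5,-0.3,-4,0,0,0]]]'
python3 -m creep '[[[0.25,-1,0,-3,0,0,0],[0.25,-1,0,-3,0,0,0],[0.25,0,0,-3,0,0,0],[0.25,0,0,-3,0,0,0],[0.25,0,0,-3,0,0,0],[0.25,0,0,0,0,0,0],[0.25,0,0,0,0,0,0],[0.25,0,0,0,0,0,0]]]'
python3 snap.py t15 top; python3 snap.py s15 side
python3 - <<'E'
from h import *
c0=pickle.load(open("c0.pkl","rb")); t=pickle.load(open("t15.pkl","rb")); s=pickle.load(open("s15.pkl","rb"))
def pr(c,p): q=c["intrinsics"]@(c["R"]@np.array(p)+c["t"]); return (q[:2]/q[2])
for n,c,k in (("top",t,"top"),("side",s,"side")):
    d=abs(c["frame"].astype(int)-c0[k]["frame"]).max(-1)
    for nm,p,w in (("gauges",(.6984,-.1932,.02),22),("tweezers",(.7064,.199,.005),24)):
        u,v=pr(c,p).astype(int); print(n,nm,"mean diff",d[v-10:v+10,u-w:u+w].mean().round(1))
    for nm,lo,hi in (("jar",(.525,.081,0),(.525,.081,.06)),("stamp",(.5226,.0071,.011),(.5226,.0071,.074)),("rings",(.5187,-.07,0),(.5187,-.07,.04))):
        print(n,nm,pr(c,lo).round(),pr(c,hi).round())
P=cloud(t)
for nm,x,y in (("jar",.525,.081),("stamp",.5226,.0071),("rings",.5187,-.07)):
    m=(np.hypot(P[...,0]-x,P[...,1]-y)<.04)&(P[...,2]>.028)&(P[...,2]<.1); q=P[m]; print("top cloud",nm,m.sum(),q.mean(0).round(4),q[:,2].max().round(3))
P=cloud(s)
for nm,x,y in (("jar",.525,.081),("stamp",.5226,.0071),("rings",.5187,-.07)):
    m=(np.hypot(P[...,0]-x,P[...,1]-y)<.037)&(P[...,2]>.028)&(P[...,2]<.1); q=P[m]; print("side cloud",nm,m.sum(),q.mean(0).round(4),q[:,2].max().round(3))
# jar rim in wrist frame w14
c=pickle.load(open("w14.pkl","rb")); g=cv2.cvtColor(c["frame"],cv2.COLOR_RGB2GRAY)
for u,v,r in (cv2.HoughCircles(g[160:290,250:380].copy(),cv2.HOUGH_GRADIENT,1.5,20,param1=100,param2=18,minRadius=26,maxRadius=40)[0][:3]): print("w14 circ",u+250,v+160,r,ray(c,u+250,v+160,.06).round(4))
E
```

```text
t: 61.7
tool_pos: [0.3848, -0.267, 0.2404]
orientation: [-1.562, 0.038, -0.018]
force: [0.6, 0.2, -0.1]
opening: 0.0698
t: 62.5
tool_pos: [0.3489, -0.4216, 0.2241]
orientation: [-1.545, 0.056, -0.014]
force: [-0.1, 0.2, -0.1]
opening: 0.0701
top gauges mean diff 3.2
top tweezers mean diff 3.0
top jar [286. 247.] [285. 243.]
top stamp [310. 247.] [310. 244.]
top rings [334. 249.] [335. 247.]
side gauges mean diff 5.2
side tweezers mean diff 5.4
side jar [318. 273.] [317. 254.]
side stamp [325. 254.] [325. 234.]
side rings [333. 241.] [333. 229.]
top cloud jar 144 [0.5254 0.0805 0.0559] 0.092
top cloud stamp 63 [0.5217 0.0047 0.0638] 0.083
top cloud rings 119 [ 0.5191 -0.07    0.0385] 0.052
side cloud jar 438 [0.5249 0.0893 0.0528] 0.082
side cloud stamp 110 [0.5221 0.0129 0.0568] 0.074
side cloud rings 112 [ 0.5188 -0.0649  0.0356] 0.042
w14 circ 304.75 211.75 39.05 [0.518  0.0924 0.06  ]
w14 circ 337.75 205.75 39.05 [0.5488 0.0966 0.06  ]
w14 circ 336.25 228.25 39.05 [0.5467 0.0751 0.06  ]
```

```bash
python3 -c "
from plant import robot; print(robot.close_job())"
```

```text
the job is handed in; nothing more can be done
None
```

I laid out the whole kit and handed the job in at about 62.6 s of the 128 s; no verdict was reported. The red bin stands to the left, so the swab jar is at the +y end of the tray and the ring gauges are at the −y end.

| Item | Measured position (m) | Planned position (m) | Check used |
|---|---|---|---|
| Ink pad | (0.5224, 0.0070), long side within 1° of the tray's | (0.5217, 0.0066) | wrist camera, last look |
| Stamp | (0.522, 0.005) | pad centre | top camera depth, last look |
| Jar | (0.525, 0.0805) | (0.525, 0.081) | top camera depth, last look |
| Ring stack | (0.519, −0.070) | (0.5185, −0.068) | top camera depth, last look |
| Small ring on big ring | about 1 mm off centre | centred | close-up just before release |

- **Upright:** In the side camera's depth, the stamp top (74 mm), jar top (82 mm) and ring stack top (42 mm) match things standing upright. The top camera reads about 10 mm higher, which fits its noise.
- **Bystanders:** Around the step gauges and tweezers, the top and side pictures show no change beyond noise compared with the start.
- **Checks that disagreed:**
  - A circle search for the jar rim in the last wrist picture gave scattered, wrong circles, so I ignored it.
  - The side camera's depth sits 5–9 mm toward that camera, because it sees only the near faces.
  - One tweezers comparison showed a large change while the arm was still over the tray. It was gone once the arm had moved away.
- **Not viewed:** The 16-picture limit was used up before the jar was set down, so its final placing was checked by numbers only.

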